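Lay the last coaster into a round tin packed in a hexagon

TASK

Put the coasters away: take the seventh coaster out of its leaning stand and pack it into the round tin with the other six, so that all seven lie flat on the tin's floor in one layer, one in the middle and six round it. One coaster in the tin has strayed into the opening in the ring, so there is no room until it is slid along against its neighbour. Leave the salt shaker, the pepper mill and the honey jar standing where they are.

Things in the scene. Friction and masses are not known exactly. Their poses are not given: they have to be found in the camera images.
- tin_floor (a point): centre of the inner floor of a shallow round steel tin, fixed to the range top, z up, yaw without meaning. Inner diameter 248 mm, floor 4 mm thick, wall 20 mm high above the floor. One coaster in the middle and six in a ring round it just fit in one layer; with the ring closed up along the wall the play adds up to about 27 mm. Coasters slide on the floor, but jam when pushed outwards against the wall.
- coaster_1_mid (a point): middle (half-way through its thickness) of a round flat wooden coaster with cork-inlaid faces, 80 mm across, 12 mm thick, about 60 g, like the other six; z is the disc's axis. Starts flat in the middle of the tin.
- coaster_2_mid (a point): middle (half-way through its thickness) of a round flat wooden coaster with cork-inlaid faces, 80 mm across, 12 mm thick, about 60 g, like the other six; z is the disc's axis. Starts flat in the tin, in the ring between middle coaster and wall; 2, 3, 4 and 5 lie in this order side by side, all but touching.
- coaster_3_mid (a point): middle (half-way through its thickness) of a round flat wooden coaster with cork-inlaid faces, 80 mm across, 12 mm thick, about 60 g, like the other six; z is the disc's axis. Starts flat in the tin, in the ring between middle coaster and wall; 2, 3, 4 and 5 lie in this order side by side, all but touching.
- coaster_4_mid (a point): middle (half-way through its thickness) of a round flat wooden coaster with cork-inlaid faces, 80 mm across, 12 mm thick, about 60 g, like the other six; z is the disc's axis. Starts flat in the tin, in the ring between middle coaster and wall; 2, 3, 4 and 5 lie in this order side by side, all but touching.
- coaster_5_mid (a point): middle (half-way through its thickness) of a round flat wooden coaster with cork-inlaid faces, 80 mm across, 12 mm thick, about 60 g, like the other six; z is the disc's axis. Starts flat in the tin, in the ring between middle coaster and wall; 2, 3, 4 and 5 lie in this order side by side, all but touching.
- coaster_6_mid (a point): middle (half-way through its thickness) of a round flat wooden coaster with cork-inlaid faces, 80 mm across, 12 mm thick, about 60 g, like the other six; z is the disc's axis. The stray: starts flat in the tin's ring, near the middle of the wide opening that coasters 2 to 5 leave, touching neither neighbour, so that neither side of it has room for an 80 mm coaster.
- coaster_7_mid (a point): middle (half-way through its thickness) of a round flat wooden coaster with cork-inlaid faces, 80 mm across, 12 mm thick, about 60 g, like the other six; z is the disc's axis. Starts in the stand, leaning 35 degrees from upright.
- stand: dark steel cradle for one coaster, fixed; base 110 x 100 x 10 mm, origin under the cradle on the range top, z up. The coaster leans in it 35 degrees from upright, middle at (-0.018, 0, 0.059), top edge towards the stand's -x (robot's left), foot at +x; up along its face is (-0.574, 0, 0.819), along which it draws out; its upper face's normal is (0.819, 0, 0.574).
- rest_top (a point): upper edge of the stand's back rest, mid-width, where it meets the coaster's lower face; axes as the stand's. The rest (6 mm thick) ends 38 mm up the slope from the coaster's lower edge; cheeks 4 mm thick, 1.5 mm beside the coaster, reach 48 mm up; a lip 10 mm high holds the foot in front. The coaster's upper 30 mm are free on both faces.
- salt_shaker: salt shaker, 44 mm across, 90 mm tall, standing loose on the range top behind the work; origin under its centre. To be left alone.
- pepper_mill: dark wooden pepper mill, 58 mm across, 150 mm tall, standing loose on the range top behind the work; origin under its centre. To be left alone.
- honey_jar: honey jar with a grey lid, 63 mm across, 95 mm tall, standing loose on the range top behind the work; origin under its centre. To be left alone.
There are look-alikes about, which are no part of the job. Leave any red look-alike of the part that bears coaster_5_mid alone.

How it is judged (in metres and radians):
At the end, for the whole second after the job is handed in: All seven coasters lie in the tin in one layer: each one's middle is 3 to 9 mm above the tin's floor (6 mm when it lies flat), within 90 mm of the tin's centre line, its faces within 0.06 rad of level (either face up), and all are at rest (z of coaster_1_mid in the frame of tin_floor between 0.003 and 0.009 m and (angle between coaster_1_mid's own z axis and vertical below 0.06 rad or angle between coaster_1_mid's own z axis and vertical above 3.0816 rad) and horizontal distance between each of coaster_1_mid, coaster_2_mid, coaster_3_mid, coaster_4_mid, coaster_5_mid, coaster_6_mid, coaster_7_mid and tin_floor below 0.09 m and linear speed of each of coaster_1, coaster_2, coaster_3, coaster_4, coaster_5, coaster_6, coaster_7 below 0.02 m/s and z of coaster_2_mid in the frame of tin_floor between 0.003 and 0.009 m and (angle between coaster_2_mid's own z axis and vertical below 0.06 rad or angle between coaster_2_mid's own z axis and vertical above 3.0816 rad) and z of coaster_3_mid in the frame of tin_floor between 0.003 and 0.009 m and (angle between coaster_3_mid's own z axis and vertical below 0.06 rad or angle between coaster_3_mid's own z axis and vertical above 3.0816 rad) and z of coaster_4_mid in the frame of tin_floor between 0.003 and 0.009 m and (angle between coaster_4_mid's own z axis and vertical below 0.06 rad or angle between coaster_4_mid's own z axis and vertical above 3.0816 rad) and z of coaster_5_mid in the frame of tin_floor between 0.003 and 0.009 m and (angle between coaster_5_mid's own z axis and vertical below 0.06 rad or angle between coaster_5_mid's own z axis and vertical above 3.0816 rad) and z of coaster_6_mid in the frame of tin_floor between 0.003 and 0.009 m and (angle between coaster_6_mid's own z axis and vertical below 0.06 rad or angle between coaster_6_mid's own z axis and vertical above 3.0816 rad) and z of coaster_7_mid in the frame of tin_floor between 0.003 and 0.009 m and (angle between coaster_7_mid's own z axis and vertical below 0.06 rad or angle between coaster_7_mid's own z axis and vertical above 3.0816 rad)); the robot touches nothing.
It fails at once if the salt shaker is moved by more than 20 mm or tipped over (distance of salt_shaker from where it was at the start of the episode above 0.02 m or angle between salt_shaker's own z axis and vertical above 0.3 rad).
It fails at once if the pepper mill is moved by more than 20 mm or tipped over (distance of pepper_mill from where it was at the start of the episode above 0.02 m or angle between pepper_mill's own z axis and vertical above 0.3 rad).
It fails at once if the honey jar is moved by more than 20 mm or tipped over (distance of honey_jar from where it was at the start of the episode above 0.02 m or angle between honey_jar's own z axis and vertical above 0.3 rad).
It also fails if it takes over 64 s, if anything falls off the work surface, if the arm or the gripper's body presses on something with over 40 N, if the wrist force passes 120 N, or if a joint passes its speed limit or range.

ROBOT

A 6-joint arm with a two-finger parallel gripper is mounted at the origin on a cart in front of the work surface, level with it; the furniture and walls round the work are solid. World frame = base frame: x ahead of the robot, y to its left, z up, the work surface at z = 0. Lengths are in m, angles in degrees, forces in N, time in s.
With the tool pointing down it reaches from about 0.3 to 0.85 m from the base axis. Payload 4.2 kg.
Tool frame: the origin (TCP) lies at the centre of the arm's flange, where the gripper is bolted on; the fingertips stand 191 mm ahead of it and the grasp point (between the pads) lies 172 mm ahead of it; z points along the fingers, y is the direction in which the jaws open and shut (so a half turn about z gives the same grasp; the last joint's range is limited). The gripper opens to 91 mm and grips with 3 to 60 N. Pads are 32 mm wide; open, the fingers measure 118 mm over their backs; the gripper's body (76 mm by 178 mm) begins 60 mm behind the grasp point.
Start: joints at [63.827, 18.312, 89.639, -0, 72.044, -1.146], TCP at [0.243, 0.521, 0.405] pointing down, gripper open.
Joint ranges: [-177.97, 177.97], [-48.28, 115.42], [12.27, 149.76], [-77.06, 257.06], [2.81, 150.46], [-146.56, 146.56]. Speed limits (degrees/s): [147.25, 147.25, 180, 180, 180, 180].

INTERFACE

Orientations are given as a 3x3 rotation matrix whose columns are the frame's x, y, z axes.
In Python, from plant import manip gives the robot as it stands.
- The arm moves only by the tool move_arm, never from a script. Its argument "motion" is a list of rows, each a list of 7 numbers: the turn, a rotation vector about the tool's x, y, z in rad, then the shift along the tool's x, y, z in cm, then the gripper command: -1 is fully open, 1 is shut, values between are in proportion. A call has 1 to 5 rows; each row shifts and turns the pose as measured when the row begins, along the tool's axes as they then stand; what a row does not reach is not made up. A row lasts 1/12 s, in which the tool goes at most 41.7 mm and 7.16 degrees, less where a joint would pass 70% of its speed; a pose out of reach is approached as far as the arm can. A call is refused whole if a number of a shift passes 4.17 or a number of a turn 0.125, either way. A call with a gripper value outside its range is refused whole. The fingers move at their own pace and stop on an object; "squeeze" is the grip in N (left out, the last holds). Time passes only in rows, so rows that do not move let the fingers close. It gives the time, the measured TCP pose, the force and the opening at its end, in the units of the state.
- manip.state(): the state, without advancing time (a new reading comes with each control period).
- manip.get_image(name): name is "side" or "top" or "wrist"; returns the picture (420x560x3 uint8, red, green, blue); there is no depth.
- manip.camera_info(name): a dict with "fx", "fy", "cx", "cy" (pixels), "R" (3x3) and "t" (3): a world point X has camera coordinates R X + t; the wrist camera has in their place "mount" (4x4, takes a point from camera to tool coordinates, whose origin is the TCP and whose axes are the flange's). Camera axes: x right, y down, z forward; pixel columns grow to the right and rows downward; lengths in m; the calibration is good to about 2 mm. A picture is of the moment at which its call begins: read the wrist's pose just before it. camera_info takes no time and is no camera call.
- manip.sign_off(): hands the job in, once; it reports no verdict.
The state is a dict: "time": time; "joint_pos": joint angles; "joint_velocities": joint speeds; "effort": joint torques, N m; "ee_pos": TCP position; "eef_rot": TCP orientation; "wrist_force": force on the tool from outside, world axes, zero at the start; "wrist_torque": the same for the moment, N m; "opening": finger opening in m.
Only numpy, scipy, OpenCV 4.12 (cv2) and the standard library are available. Lean on these libraries where they do the work, as an engineer would, in place of code of your own. Each camera call takes 0.05 s, during which the arm holds its last target.

## Working session

There is one attempt and no reset: what is moved stays moved. The work goes in short steps, Python scripts to look and compute and a tool call to move; the robot and the scene stay as the last step left them, time stands still between calls to the robot, and variables do not carry over. Pictures are saved under pics/ and viewed, and the job is handed in when it is done.

Besides the shell and the picture viewer there is one more tool, called after ">>>" as name(argument=value, ...), one argument or row to a line, values as JSON. move_arm: Moves the arm, as the interface text tells. Its arguments: {"type":"object","properties":{"motion":{"type":"array","items":{"type":"array","items":{"type":"number"}}},"squeeze":{"type":"number"}},"required":["motion"]}

```bash
ls; mkdir -p pics; python3 - <<'E'
from plant import manip
import cv2
s=manip.state();print(s)
for n in("top","side","wrist"):
    cv2.imwrite(f"pics/{n}0.png",manip.get_image(n)[:,:,::-1]);print(n,manip.camera_info(n))
E
```

```text
pics
{'time': 0.0, 'joint_pos': array([ 6.38272971e+01,  1.83510187e+01,  8.97059178e+01, -1.87182509e-03,
        7.20443962e+01, -1.14612284e+00]), 'joint_velocities': array([ 0.10038777, -0.04698243, -0.04700321,  0.01125141, -0.0179325 ,
        0.07971822]), 'effort': array([ 1.85939452e-04, -4.12459946e+01, -2.31971776e+01,  7.27123604e-02,
        4.57682158e-02, -1.52357202e-04]), 'ee_pos': array([0.24317795, 0.52086003, 0.40392954]), 'eef_rot': array([[-9.06115903e-01,  4.23028845e-01, -7.52194345e-04],
       [ 4.23029514e-01,  9.06114489e-01, -1.60096095e-03],
       [ 4.32153141e-06, -1.76885659e-03, -9.99998436e-01]]), 'wrist_force': array([-0.40329053, -0.65931724,  0.64543771]), 'wrist_torque': array([-0.01642381, -0.08354824, -0.02259948]), 'opening': 0.09132907903450542}
top {'fx': 411.6126881301003, 'fy': 411.6126881301003, 'cx': 284.9954283092473, 'cy': 208.88207471368983, 'R': array([[-5.98454005e-03, -9.99981673e-01, -9.15857312e-04],
       [-9.81930413e-01,  6.04974315e-03, -1.89145618e-01],
       [ 1.89147692e-01, -2.32641375e-04, -9.81948622e-01]]), 't': array([-0.00621894,  0.6778026 ,  0.93360438])}
side {'fx': 411.52125011314746, 'fy': 411.52125011314746, 'cx': 283.68120757436094, 'cy': 214.672611624241, 'R': array([[-0.68031222,  0.73272953,  0.01681429],
       [ 0.45949073,  0.44426869, -0.76908621],
       [-0.57100224, -0.51549273, -0.63892385]]), 't': array([ 0.47080565, -0.26525419,  1.36014631])}
wrist {'fx': 374.5593497670617, 'fy': 374.5593497670617, 'cx': 283.1719970629239, 'cy': 208.6889178791501, 'mount': array([[-1.35286113e-04, -9.62533649e-01, -2.71162233e-01,
         7.75138180e-02],
       [ 9.99999975e-01, -1.78255148e-04,  1.33833051e-04,
         3.26699894e-04],
       [-1.77154879e-04, -2.71162208e-01,  9.62533649e-01,
         2.06683512e-02],
       [ 0.00000000e+00,  0.00000000e+00,  0.00000000e+00,
         1.00000000e+00]])}
```

View pics/top0.png

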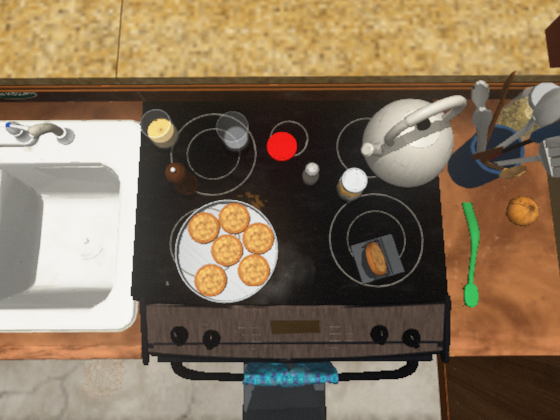

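View pics/side0.png

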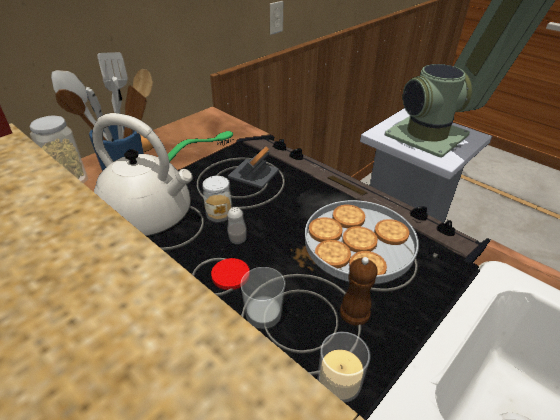

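View pics/wrist0.png

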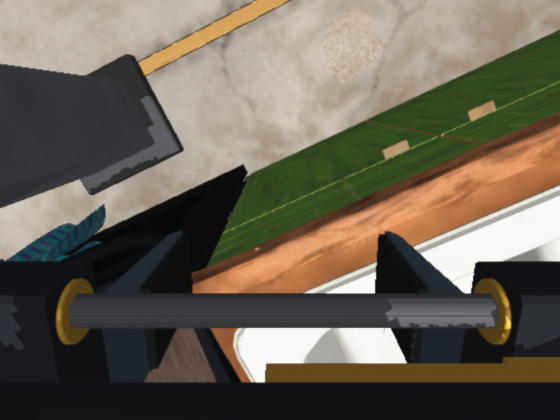

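The top view shows the tin at about (227,251). Four neighbouring coasters lie at (204,227), (234,218), (258,238) and (254,270), the middle one at (228,249), and the stray at (211,280). The seventh is in the stand at (376,258). The red disc at (282,147) is the look-alike, and I'll leave it alone. Next I'll measure these positions.

```bash
cat > h.py <<'E'
from plant import manip
import cv2, numpy as np
def ray(name,u,v,z):
    c=manip.camera_info(name);R,t=np.array(c['R']),np.array(c['t'])
    d=R.T@np.array([(u-c['cx'])/c['fx'],(v-c['cy'])/c['fy'],1]);o=-R.T@t
    return o+d*(z-o[2])/d[2]
def proj(name,X):
    c=manip.camera_info(name);p=np.array(c['R'])@np.array(X)+c['t'];return c['fx']*p[0]/p[2]+c['cx'],c['fy']*p[1]/p[2]+c['cy']
def wcam(s):
    m=np.array(manip.camera_info('wrist')['mount']);T=np.eye(4);T[:3,:3]=s['eef_rot'];T[:3,3]=s['ee_pos'];return T@m
def wray(s,u,v,z):
    c=manip.camera_info('wrist');T=wcam(s);d=T[:3,:3]@np.array([(u-c['cx'])/c['fx'],(v-c['cy'])/c['fy'],1]);o=T[:3,3]
    return o+d*(z-o[2])/d[2]
def wproj(s,X):
    c=manip.camera_info('wrist');p=np.linalg.inv(wcam(s))@np.append(X,1);return c['fx']*p[0]/p[2]+c['cx'],c['fy']*p[1]/p[2]+c['cy']
E
python3 - <<'E'
from h import *
im=cv2.imread('pics/top0.png')
crop=cv2.resize(im[150:310,140:420],None,fx=2.8,fy=2.8,interpolation=cv2.INTER_CUBIC);cv2.imwrite('pics/crop0.png',crop)
hsv=cv2.cvtColor(im,cv2.COLOR_BGR2HSV)
m=((hsv[...,0]<25)&(hsv[...,1]>110)&(hsv[...,2]>120)).astype(np.uint8)*255
roi=np.zeros_like(m);cv2.circle(roi,(227,251),50,255,-1);m&=roi
m2=cv2.erode(m,np.ones((3,3)),iterations=2)
n,l,st,ce=cv2.connectedComponentsWithStats(m2)
for i in range(1,n):
    if st[i,4]>50: print(ce[i].round(1),st[i],ray('top',*ce[i],0.016).round(4))
print('tin',ray('top',227,251,.01), 'px/m',proj('top',[.65,.1,.016]),proj('top',[.65,.2,.016]))
cv2.imwrite('pics/mask0.png',cv2.resize(m2[190:310,160:300],None,fx=4,fy=4))
E
```

```text
[237.3 238.5] [ 191  205   81   79 2169] [0.6122 0.11   0.016 ]
[226.6 249.7] [214 237  27  27 540] [0.5841 0.1362 0.016 ]
[210.2 279.9] [197 267  28  27 569] [0.51  0.175 0.016]
tin [0.58146424 0.13594597 0.01      ] px/m (np.float64(241.44546608603537), np.float64(223.56452512368435)) (np.float64(201.89721720468197), np.float64(223.80410855408138))
```

View pics/crop0.png

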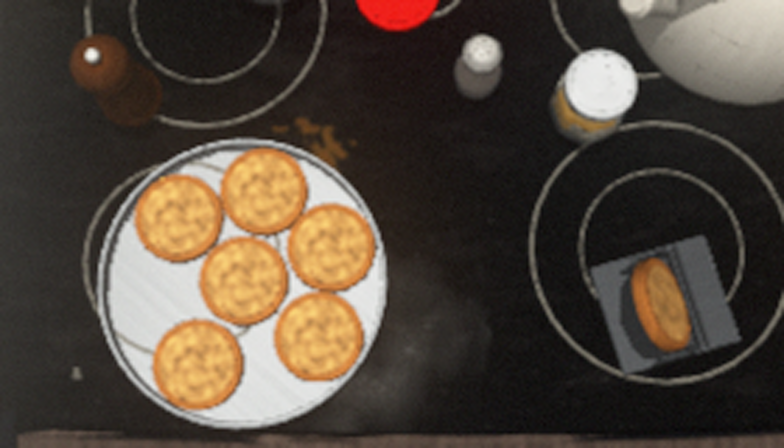

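View pics/mask0.png

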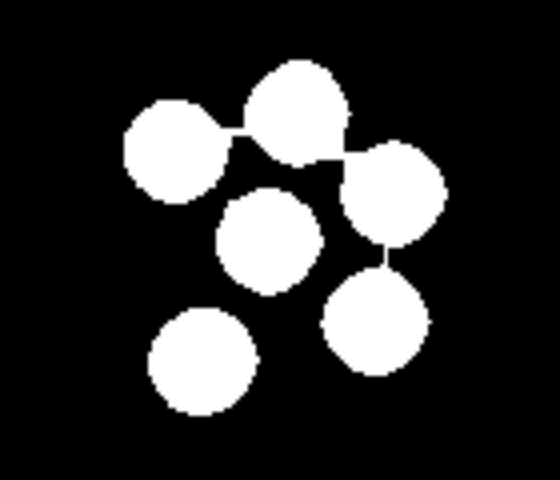

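```bash
python3 - <<'E'
from h import *
im=cv2.imread('pics/top0.png')
hsv=cv2.cvtColor(im,cv2.COLOR_BGR2HSV)
m=((hsv[...,0]<25)&(hsv[...,1]>110)&(hsv[...,2]>120)).astype(np.uint8)*255
roi=np.zeros_like(m);cv2.circle(roi,(227,251),50,255,-1);m&=roi
m2=cv2.erode(m,np.ones((3,3)),iterations=4)
n,l,st,ce=cv2.connectedComponentsWithStats(m2)
tin=None
P=[]
for i in range(1,n):
    if st[i,4]>30: P.append(ray('top',*ce[i],0.016)[:2]); print(ce[i].round(1),st[i,4],P[-1].round(4))
P=np.array(P)
# tin rim: bright/gray non-black region 
g=((hsv[...,2]>90)).astype(np.uint8)*255
roi=np.zeros_like(m);cv2.circle(roi,(227,251),57,255,-1);g&=roi
g=cv2.morphologyEx(g,cv2.MORPH_OPEN,np.ones((5,5)))
c=max(cv2.findContours(g,0,2)[0],key=cv2.contourArea)
e=cv2.fitEllipse(c);print(e, ray('top',*e[0],.024),cv2.minEnclosingCircle(cv2.convexHull(c)))
T=ray('top',*e[0],.024)[:2]
for p in P: d=p-T;print(p.round(4),np.hypot(*d).round(4),np.degrees(np.arctan2(d[1],d[0])).round(1))
print(np.round([[np.hypot(*(a-b))for a in P]for b in P],3))
for q in[(592,266),(706,236),(740,340),(628,374)]:
    print(ray('top',140+q[0]/2.8,150+q[1]/2.8,.010).round(4))
cv2.imwrite('pics/stand0.png',cv2.resize(im[225:290,340:415],None,fx=8,fy=8,interpolation=cv2.INTER_CUBIC))
i2=cv2.imread('pics/side0.png');cv2.imwrite('pics/stand0s.png',cv2.resize(i2[135:205,215:295],None,fx=8,fy=8,interpolation=cv2.INTER_CUBIC))
E
```

```text
[234.1 218.3] 342 [0.6637 0.1187]
[203.4 227.3] 338 [0.641  0.1958]
[257.4 237.8] 343 [0.6135 0.0593]
[226.5 249.7] 341 [0.5843 0.1364]
[253.4 270. ] 345 [0.5336 0.0688]
[210.2 279.9] 367 [0.51  0.175]
((227.7242431640625, 251.53321838378906), (97.7214584350586, 104.79158782958984), 32.75295639038086) [0.57888243 0.13214905 0.024     ] ((227.1621551513672, 248.97747802734375), 54.81090545654297)
[0.6637 0.1187] 0.0859 -9.0
[0.641  0.1958] 0.089 45.7
[0.6135 0.0593] 0.0806 -64.6
[0.5843 0.1364] 0.0068 38.3
[0.5336 0.0688] 0.0778 -125.5
[0.51  0.175] 0.0811 148.1
[[0.    0.08  0.078 0.081 0.139 0.164]
 [0.08  0.    0.139 0.082 0.166 0.133]
 [0.078 0.139 0.    0.082 0.08  0.155]
 [0.081 0.082 0.082 0.    0.084 0.084]
 [0.139 0.166 0.08  0.084 0.    0.109]
 [0.164 0.133 0.155 0.084 0.109 0.   ]]
[ 0.5947 -0.177   0.01  ]
[ 0.6212 -0.281   0.01  ]
[ 0.528  -0.3061  0.01  ]
[ 0.4989 -0.2054  0.01  ]
```

View pics/stand0.png

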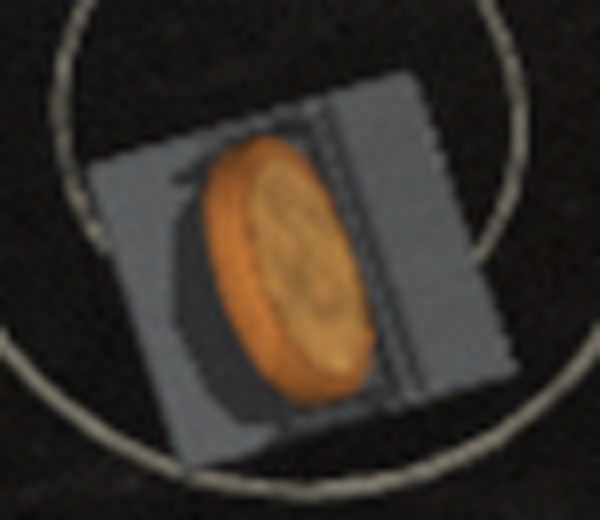

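View pics/stand0s.png

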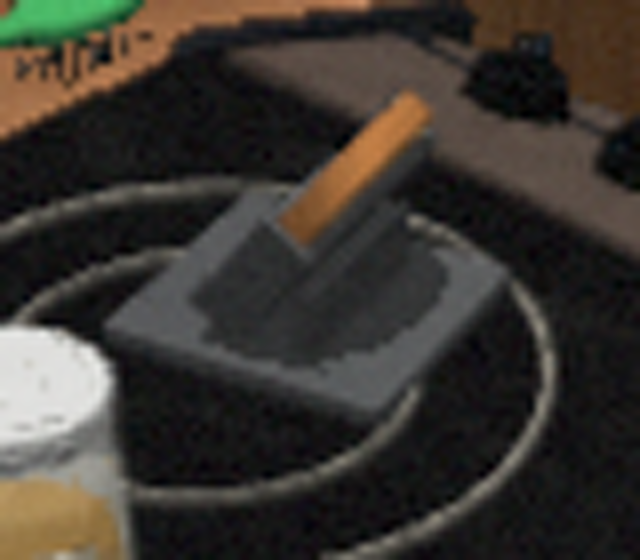

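Two neighbouring ring gaps are about 109 mm and 133 mm between centres, so the stray fits the description. I'll move over the tin for a close look with the wrist camera.

>>> move_arm(
  motion=[
    [0,0,0,-3.8,-1.46,0,-1],
    [0,0,0,-3.8,-1.46,0,-1],
    [0,0,0,-3.8,-1.46,0,-1],
    [0,0,0,-3.8,-1.46,0,-1],
    [0,0,0,-3.8,-1.46,0,-1],
  ],
)

```text
time: 0.57
ee_pos: [0.3842, 0.3758, 0.4014]
eef_rot: [[-0.912, 0.41, -0.004], [0.41, 0.912, -0.0], [0.004, -0.002, -1.0]]
wrist_force: [1.1, 0.9, -0.8]
opening: 0.0911
```

>>> move_arm(
  motion=[
    [0,0,0,-3.8,-1.46,0,-1],
    [0,0,0,-3.8,-1.46,0,-1],
    [0,0,0,-3.8,-1.46,0,-1],
    [0,0,0,-3.8,-1.46,0,-1],
    [0,0,0,-3.8,-1.46,0,-1],
  ],
)

```text
time: 0.98
ee_pos: [0.5296, 0.2259, 0.3999]
eef_rot: [[-0.913, 0.409, -0.006], [0.409, 0.913, -0.001], [0.005, -0.003, -1.0]]
wrist_force: [-0.0, 1.3, -0.5]
opening: 0.0912
```

>>> move_arm(
  motion=[
    [0,0,0,-3.8,-1.46,0,-1],
    [0,0,0,-3.8,-1.46,0,-1],
    [0,0,0,-3.8,-1.46,0,-1],
    [0,0,0,-3.8,-1.46,0,-1],
  ],
)

```text
time: 1.32
ee_pos: [0.6456, 0.1062, 0.3981]
eef_rot: [[-0.912, 0.41, -0.008], [0.41, 0.912, -0.0], [0.007, -0.004, -1.0]]
wrist_force: [0.0, 0.3, -0.6]
opening: 0.0912
```

```bash
cat > look.py <<'E'
import sys
from h import *
import json
def look(tag):
    s=manip.state();im=manip.get_image('wrist')[:,:,::-1].copy()
    cv2.imwrite(f'pics/{tag}.png',im)
    json.dump({k:np.array(s[k]).tolist() for k in s},open(f'{tag}.json','w'))
    return s,im
if __name__=='__main__': look(sys.argv[1])
E
python3 look.py w1
```

```text
(no output)
```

View pics/w1.png

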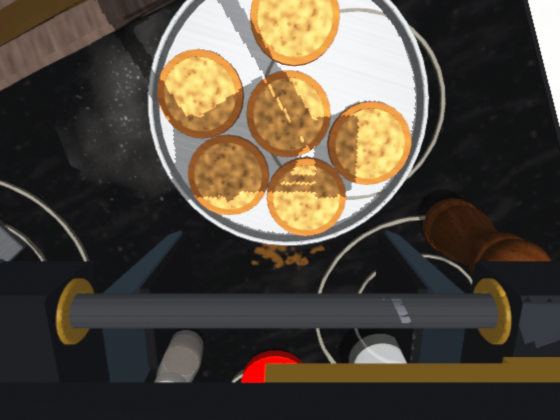

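The wrist view shows the stray at (295,22), the middle coaster at (288,113), the four neighbours at (201,93), (229,175), (306,196) and (370,142), and the mill at (480,240). Next I'll fit circles to them.

```bash
cat > tin.py <<'E'
from h import *
import json,sys
def meas(tag,z=.016):
    im=cv2.imread(f'pics/{tag}.png');s=json.load(open(f'{tag}.json'))
    # rectify onto plane z: 1mm/px
    x0,y0,S=.42,-.05,1500
    W=[(x0,y0),(x0+.32,y0),(x0+.32,y0+.36),(x0,y0+.36)]
    src=np.float32([wproj(s,[a,b,z]) for a,b in W]);dst=np.float32([[(a-x0)*S,(b-y0)*S]for a,b in W])
    H=cv2.getPerspectiveTransform(src,dst);r=cv2.warpPerspective(im,H,(int(.32*S),int(.36*S)))
    hsv=cv2.cvtColor(r,cv2.COLOR_BGR2HSV);m=((hsv[...,0]<26)&(hsv[...,1]>90)&(hsv[...,2]>50)).astype(np.uint8)*255
    cv2.imwrite(f'pics/{tag}_m.png',m);cv2.imwrite(f'pics/{tag}_r.png',r)
    m=cv2.morphologyEx(m,cv2.MORPH_CLOSE,np.ones((7,7)))
    c=cv2.HoughCircles(cv2.GaussianBlur(m,(5,5),1),cv2.HOUGH_GRADIENT_ALT,1,70,param1=200,param2=.5,minRadius=54,maxRadius=66)
    return [] if c is None else [((a/S+x0),(b/S+y0),q/S) for a,b,q in c[0]]
def rim(tag,z):
    pass
if __name__=='__main__':
    T=np.array([.584,.136])
    for a,b,q in meas(sys.argv[1]): print(round(a,4),round(b,4),round(q,4),np.hypot(a-T[0],b-T[1]).round(4),np.degrees(np.arctan2(b-T[1],a-T[0])).round(1))
E
python3 tin.py w1
```

```text
0.642 0.2007 0.0391 0.0869 48.1
0.61 0.06 0.0398 0.0803 -71.1
0.536 0.0687 0.0407 0.0827 -125.5
```

```bash
python3 -c "
import cv2,numpy as np
print(cv2.imwrite('pics/w1_b.png',np.hstack([cv2.imread('pics/w1_r.png'),cv2.imread('pics/w1_m.png')])[:,:]))"
```

```text
True
```

View pics/w1_r.png

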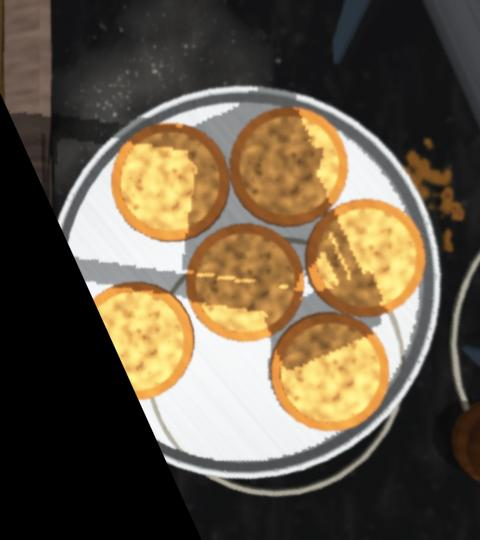

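View pics/w1_m.png

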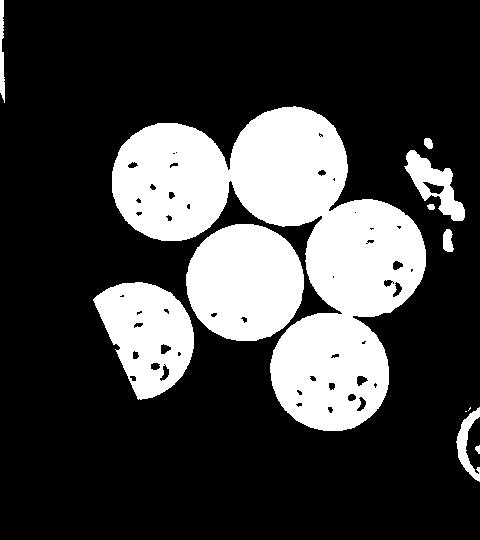

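>>> move_arm(
  motion=[
    [0,0,0.033,3.45,1.72,0,1],
    [0,0,0.033,3.45,1.72,0,1],
    [0,0,0,3.45,1.72,0,1],
    [0,0,0,3.45,1.72,0,1],
    [0,0,0,0,0,3.8,1],
  ],
  squeeze=15,
)

```text
time: 1.78
ee_pos: [0.5627, 0.2224, 0.36]
eef_rot: [[-0.871, 0.491, 0.008], [0.491, 0.871, -0.002], [-0.008, 0.002, -1.0]]
wrist_force: [0.9, 0.7, 0.5]
opening: 0.0609
```

```bash
cat > d.py <<'E'
import sys
from h import *
# usage: x y z [yaw of tool y axis in deg, tool down]: prints tool-frame delta (cm) and rot vec
s=manip.state();R=np.array(s['eef_rot']);p=np.array(s['ee_pos'])
t=np.array([float(a) for a in sys.argv[1:4]]);print('t',s['time'],'pos',p.round(4),'delta tool cm',(R.T@(t-p)*100).round(2),'f',np.round(s['wrist_force'],1))
if len(sys.argv)>4:
    from scipy.spatial.transform import Rotation as Ro
    a=np.radians(float(sys.argv[4]));y=np.array([np.cos(a),np.sin(a),0]);z=np.array([0,0,-1.]);D=np.c_[np.cross(y,z),y,z]
    print('rot',Ro.from_matrix(R.T@D).as_rotvec().round(4))
E
python3 d.py .5478 .2255 .199 62
```

```text
t 1.7833 pos [0.5627 0.2224 0.36  ] delta tool cm [ 1.58 -0.49 16.09] f [0.9 0.7 0.5]
rot [ 0.002   0.0081 -0.0249]
```

>>> move_arm(
  motion=[
    [0,0.008,-0.025,1.6,-0.5,3.5,1],
    [0,0,0,0,0,4.0,1],
    [0,0,0,0,0,3.0,1],
    [0,0,0,0,0,0,1],
  ],
)

```text
time: 2.12
ee_pos: [0.5407, 0.2288, 0.247]
eef_rot: [[-0.886, 0.463, -0.006], [0.463, 0.886, -0.001], [0.005, -0.003, -1.0]]
wrist_force: [-0.6, -0.2, 0.2]
opening: 0.0341
```

```bash
python3 d.py .5478 .2255 .199 62
```

```text
t 2.1167 pos [0.5407 0.2288 0.247 ] delta tool cm [-0.8   0.05  4.79] f [-0.6 -0.2  0.2]
rot [-0.0032 -0.0048  0.0071]
```

>>> move_arm(
  motion=[
    [0,-0.005,0,-0.8,0,0.5,1],
    [0,0,0,0,0,0.5,1],
    [0,0,0,0,0,0,1],
    [0,0,0,0,0,0,1],
    [0,0,0,0,0,0,1],
  ],
)

```text
time: 2.53
ee_pos: [0.5507, 0.2252, 0.2403]
eef_rot: [[-0.886, 0.464, 0.005], [0.464, 0.886, -0.001], [-0.005, 0.001, -1.0]]
wrist_force: [-0.0, 0.2, 1.2]
opening: 0.0016
```

```bash
python3 d.py .5478 .2255 .199 62
```

```text
t 2.5333 pos [0.5507 0.2252 0.2403] delta tool cm [ 0.29 -0.11  4.13] f [-0.   0.2  1.2]
rot [0.0012 0.0049 0.0063]
```

>>> move_arm(
  motion=[
    [0,0.004,0,0.3,-0.1,1.4,1],
    [0,0,0,0,0,1.2,1],
    [0,0,0,0,0,1.0,1],
    [0,0,0,0,0,0,1],
  ],
)

```text
time: 2.87
ee_pos: [0.5504, 0.226, 0.2094]
eef_rot: [[-0.885, 0.465, 0.014], [0.465, 0.885, 0.006], [-0.01, 0.012, -1.0]]
wrist_force: [-0.3, -0.9, 0.1]
opening: 0.0001
```

```bash
python3 d.py .5478 .2255 .199 62; python3 look.py w2; python3 -c "
from h import *
cv2.imwrite('pics/s2.png',manip.get_image('side')[:,:,::-1])
cv2.imwrite('pics/s2c.png',cv2.resize(cv2.imread('pics/s2.png')[160:310,270:450],None,fx=4,fy=4))"
```

```text
t 2.8667 pos [0.5504 0.226  0.2094] delta tool cm [ 0.21 -0.18  1.03] f [-0.3 -0.9  0.1]
rot [0.0116 0.0097 0.0049]
```

View pics/s2c.png

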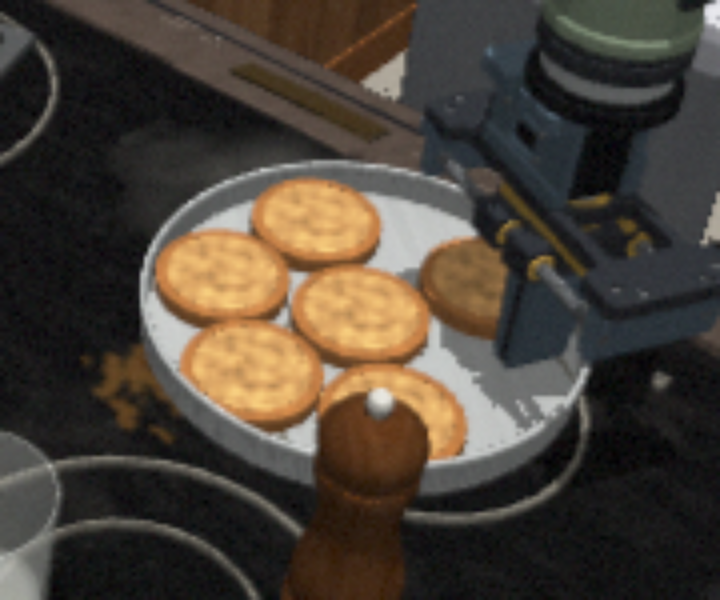

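The side crop shows the closed fingers inside the tin, in front of the stray and clear of the wall and coaster A. I'll lower them the last bit.

>>> move_arm(
  motion=[
    [0.011,0.008,0,0.2,-0.1,0.5,1],
    [0,0,0,0,0,0.4,1],
    [0,0,0,0,0,0,1],
  ],
)

```text
time: 3.22
ee_pos: [0.5494, 0.2266, 0.2031]
eef_rot: [[-0.885, 0.465, 0.007], [0.465, 0.885, 0.002], [-0.005, 0.004, -1.0]]
wrist_force: [0.1, -0.4, -0.1]
opening: 0.0007
```

```bash
python3 d.py .5478 .2255 .199 62
```

```text
t 3.2167 pos [0.5494 0.2266 0.2031] delta tool cm [ 0.09 -0.18  0.41] f [ 0.1 -0.4 -0.1]
rot [0.0045 0.0052 0.0048]
```

>>> move_arm(
  motion=[
    [0.004,0.004,0,0.1,-0.4,0.4,1],
    [0,0,0,0,-0.4,0.1,1],
    [0,0,0,0,0,0.1,1],
  ],
)

```text
time: 3.47
ee_pos: [0.5445, 0.2197, 0.197]
eef_rot: [[-0.885, 0.465, 0.001], [0.465, 0.885, -0.0], [-0.001, 0.001, -1.0]]
wrist_force: [-0.1, -0.1, 0.3]
opening: 0.0003
```

```bash
cat > push.py <<'E'
import sys
from h import *
from scipy.spatial.transform import Rotation as Ro
s=manip.state();R=np.array(s['eef_rot']);p=np.array(s['ee_pos'])
print(s['time'],p.round(4),'f',np.round(s['wrist_force'],1))
for al in map(float,sys.argv[1:]):
    a=np.radians(al);r=np.array([np.cos(a),np.sin(a),0]);t=np.array([-np.sin(a),np.cos(a),0])
    P=np.array([.5835,.137,.199])+.073*r-.0535*t
    D=np.c_[r,-t,[0,0,-1]]
    print(al,(R.T@(P-p)*100).round(2),Ro.from_matrix(R.T@D).as_rotvec().round(3))
E
python3 push.py 152 158 164 170 176
```

```text
3.4667 [0.5445 0.2197 0.197 ] f [-0.1 -0.1  0.3]
152.0 [-0.02 -0.12 -0.2 ] [0.001 0.001 0.005]
158.0 [ 0.5  -0.91 -0.2 ] [ 0.     0.001 -0.099]
164.0 [ 0.94 -1.75 -0.2 ] [ 0.     0.001 -0.204]
170.0 [ 1.29 -2.63 -0.2 ] [ 0.     0.001 -0.309]
176.0 [ 1.54 -3.54 -0.21] [ 0.     0.001 -0.414]
```

>>> move_arm(
  motion=[
    [0,0,-0.05,0.27,-0.5,-0.1,1],
    [0,0,-0.05,0.27,-0.4,-0.05,1],
    [0,0,-0.05,0.27,-0.4,0,1],
    [0,0,-0.05,0.27,-0.4,0,1],
  ],
)

```text
time: 3.8
ee_pos: [0.5277, 0.2078, 0.1981]
eef_rot: [[-0.962, 0.272, 0.003], [0.272, 0.962, 0.001], [-0.002, 0.001, -1.0]]
wrist_force: [-0.2, -0.3, 0.0]
opening: 0.0003
```

```bash
python3 push.py 164 170 176 178
```

```text
3.8 [0.5277 0.2078 0.1981] f [-0.2 -0.3  0. ]
164.0 [-0.01  0.09 -0.09] [0.001 0.002 0.003]
170.0 [ 0.51 -0.71 -0.09] [ 0.001  0.002 -0.101]
176.0 [ 0.95 -1.55 -0.1 ] [ 0.001  0.003 -0.206]
178.0 [ 1.07 -1.84 -0.1 ] [ 0.001  0.003 -0.241]
```

>>> move_arm(
  motion=[
    [0,0,-0.05,0.27,-0.4,0,1],
    [0,0,-0.05,0.27,-0.4,0,1],
    [0,0,-0.05,0.25,-0.4,0,1],
    [0,0,-0.03,0.2,-0.3,0,1],
  ],
)

```text
time: 4.13
ee_pos: [0.5142, 0.1942, 0.1982]
eef_rot: [[-0.996, 0.086, 0.004], [0.086, 0.996, 0.002], [-0.004, 0.002, -1.0]]
wrist_force: [-0.1, -0.4, -0.4]
opening: 0.0004
```

```bash
python3 push.py 176 178 180; python3 -c "
from h import *
cv2.imwrite('pics/t3.png',manip.get_image('top')[:,:,::-1])
cv2.imwrite('pics/t3c.png',cv2.resize(cv2.imread('pics/t3.png')[180:320,150:310],None,fx=4,fy=4))"
```

```text
4.1333 [0.5142 0.1942 0.1982] f [-0.1 -0.4 -0.4]
176.0 [-0.01  0.13 -0.08] [ 0.002  0.004 -0.017]
178.0 [ 0.16 -0.13 -0.08] [ 0.002  0.004 -0.052]
180.0 [ 0.33 -0.4  -0.08] [ 0.002  0.004 -0.086]
```

View pics/t3c.png

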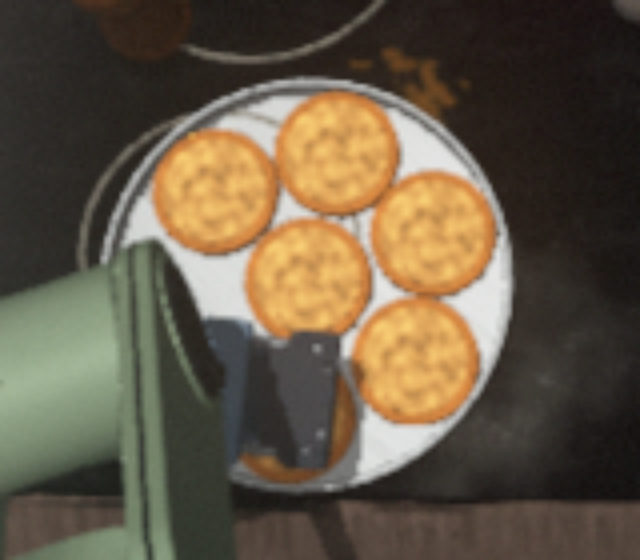

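The stray's right edge is at about x=357 in the crop, all but touching its neighbour at (417,360). I'll push a few millimetres more.

>>> move_arm(
  motion=[
    [0,0,-0.04,0.16,-0.3,0,1],
    [0,0,-0.03,0.16,-0.3,0,1],
    [0,0,0,0,0,0,1],
  ],
)

```text
time: 4.43
ee_pos: [0.5102, 0.1883, 0.1985]
eef_rot: [[-1.0, 0.017, 0.005], [0.017, 1.0, 0.004], [-0.004, 0.004, -1.0]]
wrist_force: [0.0, 1.2, -0.5]
opening: 0.0002
```

```bash
python3 push.py 178 180 182
```

```text
4.4333 [0.5102 0.1883 0.1985] f [ 0.   1.2 -0.5]
178.0 [-0.21  0.48 -0.05] [0.004 0.004 0.018]
180.0 [-0.03  0.22 -0.05] [ 0.004  0.004 -0.017]
182.0 [ 0.15 -0.04 -0.05] [ 0.004  0.005 -0.052]
```

>>> move_arm(
  motion=[
    [0,0,0,0,0.8,-0.5,1],
    [0,0,0,0,0,-4,1],
    [0,0,0,0,0,-4,1],
    [0,0,0,0,-2,-3.5,1],
    [0,0,0,-1,-4,-2,1],
  ],
)

```text
time: 4.85
ee_pos: [0.5172, 0.1433, 0.3379]
eef_rot: [[-1.0, 0.016, -0.008], [0.016, 1.0, -0.0], [0.008, -0.001, -1.0]]
wrist_force: [1.5, 0.5, -0.2]
opening: 0.0004
```

>>> move_arm(
  motion=[
    [0,0,0,-1,-4,-1,-0.2],
    [0,0,0,-1,-4,-0.5,-0.2],
    [0,0,0,-1,-4,0,-0.2],
    [0,0,0,-1,-4,0,-0.2],
    [0,0,0,-1,-4,0,-0.2],
  ],
)

```text
time: 5.27
ee_pos: [0.5663, -0.0592, 0.3652]
eef_rot: [[-1.0, 0.012, 0.012], [0.012, 1.0, -0.001], [-0.012, -0.001, -1.0]]
wrist_force: [-0.0, 0.5, 0.4]
opening: 0.0311
```

>>> move_arm(
  motion=[
    [0,0,0,-1,-4,0,-0.2],
    [0,0,0,-1,-4,0,-0.2],
    [0,0,0,-1,-4,0,-0.2],
    [0,0,0,-0.5,-2,0,-0.2],
    [0,0,0,0,0,0,-0.2],
  ],
)

```text
time: 5.68
ee_pos: [0.601, -0.2088, 0.3685]
eef_rot: [[-1.0, 0.024, 0.016], [0.024, 1.0, -0.007], [-0.016, -0.007, -1.0]]
wrist_force: [-0.4, 0.1, 0.8]
opening: 0.0546
```

```bash
python3 look.py w4; python3 d.py .61 -.24 .36 90;  python3 -c "
from h import *
cv2.imwrite('pics/t4.png',manip.get_image('top')[:,:,::-1])
cv2.imwrite('pics/t4c.png',cv2.resize(cv2.imread('pics/t4.png')[180:320,150:310],None,fx=4,fy=4))"
```

```text
t 5.7333 pos [ 0.6007 -0.2073  0.3684] delta tool cm [-1.   -3.25  0.87] f [-0.  -1.   0.2]
rot [-0.0057  0.0155 -0.0232]
```

View pics/w4.png

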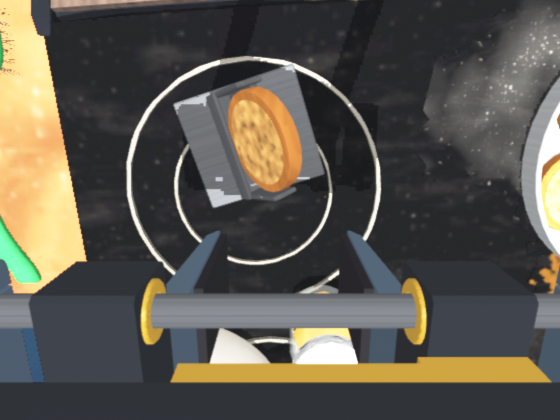

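View pics/t4c.png

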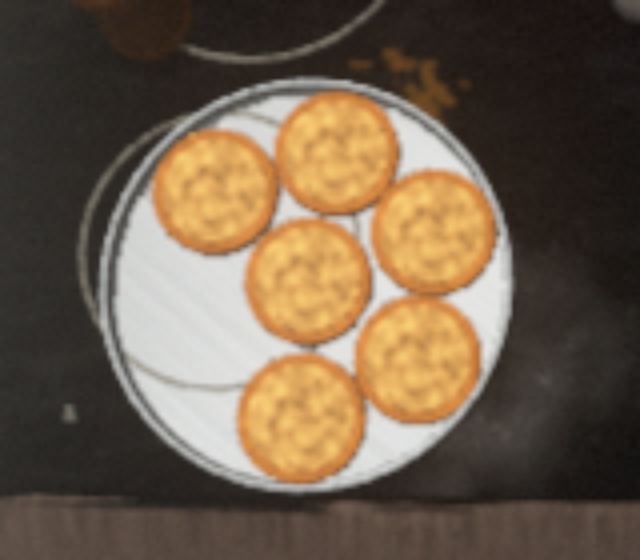

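The stray now touches its neighbour and one wide opening is left, centred at crop (185,310). Both views show the seventh coaster in the stand, at wrist (265,138). I'll measure the stand next.

```bash
python3 - <<'E'
from h import *
import json
im=cv2.imread('pics/w4.png');s=json.load(open('w4.json'))
hsv=cv2.cvtColor(im,cv2.COLOR_BGR2HSV)
roi=np.zeros(im.shape[:2],np.uint8);roi[70:210,200:315]=255
org=((hsv[...,0]<28)&(hsv[...,1]>110)&(hsv[...,2]>60)).astype(np.uint8)*255&roi
cv2.imwrite('pics/w4s.png',cv2.resize(im[50:220,160:340],None,fx=3.4,fy=3.4,interpolation=cv2.INTER_CUBIC))
c=max(cv2.findContours(org,0,1)[0],key=cv2.contourArea);print(cv2.boundingRect(c),cv2.fitEllipse(c))
for q in[(175,103),(293,65),(324,176),(214,207)]: print(wray(s,*q,.010).round(4))
for z,q in((.0624,(257,138)),): print('face',wray(s,*q,z).round(4))
E
```

```text
(228, 87, 74, 105) ((264.78460693359375, 138.22511291503906), (64.65058898925781, 110.31834411621094), 159.10601806640625)
[ 0.5271 -0.3025  0.01  ]
[ 0.4988 -0.1997  0.01  ]
[ 0.5944 -0.173   0.01  ]
[ 0.6216 -0.2759  0.01  ]
face [ 0.5533 -0.2286  0.0624]
```

View pics/w4s.png

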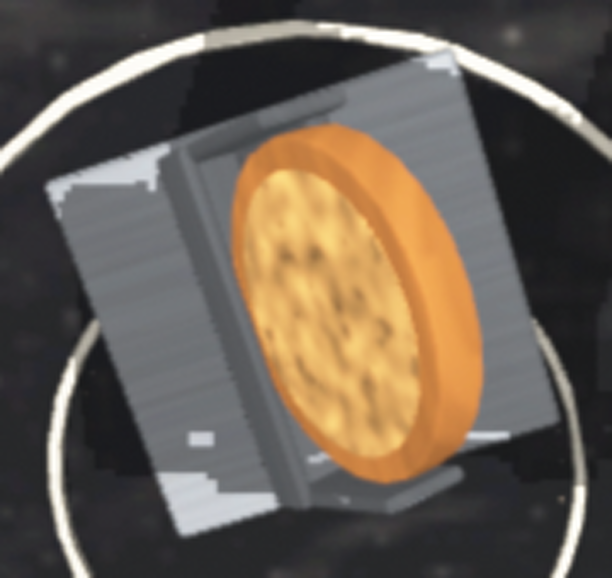

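```bash
python3 - <<'E'
from h import *
import json
s=json.load(open('w4.json'))
print('top face',ray('top',340+305/8,225+265/8,.0624).round(4),'wrist face',wray(s,257.6,142,.0624).round(4))
# uppermost rim points: lower-face top edge = middle of orange band's right edge
O=np.array([.5606,-.240,0]);sx=np.array([np.cos(np.radians(-75)),np.sin(np.radians(-75)),0]);sy=np.array([-sx[1],sx[0],0]);z=np.array([0,0,1.])
C=O-.018*sx+.059*z;u=-.574*sx+.819*z;n=.819*sx+.574*z
print('C',C)
for nm,f in(('face',C+.006*n),('topface',C+.006*n+.04*u),('toplow',C-.006*n+.04*u),('sideR',C+.04*sy+.006*n),('sideL',C-.04*sy+.006*n)):
    a=wproj(s,f);b=proj('top',f);print(nm,'w4s crop',((a[0]-160)*3.4,(a[1]-50)*3.4),'stand0 crop',((b[0]-340)*8,(b[1]-225)*8))
E
```

```text
top face [ 0.5577 -0.2309  0.0624] wrist face [ 0.5563 -0.2283  0.0624]
C [ 0.55594126 -0.22261334  0.059     ]
face w4s crop (np.float64(336.1184360759164), np.float64(316.9991967265526)) stand0 crop (np.float64(293.3030844015716), np.float64(266.68743982406477))
topface w4s crop (np.float64(436.7158656317053), np.float64(303.6789109424625)) stand0 crop (np.float64(241.85388145716888), np.float64(279.8441574974627))
toplow w4s crop (np.float64(483.75903248356366), np.float64(285.90846353866897)) stand0 crop (np.float64(204.54428507751618), np.float64(290.506217225377))
sideR w4s crop (np.float64(388.25511908405406), np.float64(485.24585127435915)) stand0 crop (np.float64(252.4835366395282), np.float64(137.1364752600175))
sideL w4s crop (np.float64(279.77623519443694), np.float64(135.1812086759923)) stand0 crop (np.float64(334.7372363033319), np.float64(398.18900314509847))
```

```bash
cat > g.py <<'E'
import sys
from h import *
from scipy.spatial.transform import Rotation as Ro
# g.py dist_along_u(m) -> delta to grasp pose backed off by that
s=manip.state();R=np.array(s['eef_rot']);p=np.array(s['ee_pos'])
O=np.array([.5606,-.240,0]);a=np.radians(-75);sx=np.array([np.cos(a),np.sin(a),0]);z=np.array([0,0,1.])
C=O-.018*sx+.059*z;u=-.574*sx+.819*z;n=.819*sx+.574*z
D=np.c_[np.cross(-n,-u),-n,-u];P=C+(.203+float(sys.argv[1]))*u
print('t',s['time'],'pos',p.round(4),'->',P.round(4),'j',np.round(s['joint_pos'],1),'f',np.round(s['wrist_force'],1),'op',s['opening'])
print('delta now-axes cm',(R.T@(P-p)*100).round(2),'final-axes cm',(D.T@(P-p)*100).round(2),'rot',Ro.from_matrix(R.T@D).as_rotvec().round(4))
E
python3 g.py .08
```

```text
t 5.7833 pos [ 0.6003 -0.2055  0.3684] -> [ 0.5139 -0.0657  0.2908] j [-1.990e+01  2.480e+01  8.490e+01  1.000e-01  6.940e+01 -1.087e+02] f [-0.1  1.1 -0.8] op 0.05529420345187031
delta now-axes cm [ 9.05 13.82  7.57] final-axes cm [ 4.73 17.34 -2.68] rot [ 0.601  -0.0728 -0.2785]
```

The last joint has to end up near zero for the tin placement, so I'll flip the hand half a turn first and take the same grasp from the other side.

>>> move_arm(
  motion=[
    [0,0,0.124,0,1.5,0,0.1],
    [0,0,0.124,0,1.5,0,0.1],
    [0,0,0.124,0,1.5,0,0.1],
    [0,0,0.124,0,1.5,0,0.1],
    [0,0,0.124,0,1.0,0,0.1],
  ],
)

```text
time: 6.2
ee_pos: [0.6158, -0.1292, 0.369]
eef_rot: [[-0.797, 0.604, 0.01], [0.604, 0.797, -0.001], [-0.009, 0.005, -1.0]]
wrist_force: [-0.4, 0.3, 0.2]
opening: 0.0408
```

>>> move_arm(
  motion=[
    [0,0,0.124,0,0,0,0.1],
    [0,0,0.124,0,0,0,0.1],
    [0,0,0.124,0,0,0,0.1],
    [0,0,0.124,0,0,0,0.1],
    [0,0,0.124,0,0,0,0.1],
  ],
)

```text
time: 6.62
ee_pos: [0.6145, -0.1136, 0.3705]
eef_rot: [[-0.293, 0.956, 0.007], [0.956, 0.293, 0.003], [0.001, 0.008, -1.0]]
wrist_force: [-0.1, 0.6, -0.6]
opening: 0.0409
```

>>> move_arm(
  motion=[
    [0,0,0.124,0,0,0,0.1],
    [0,0,0.124,0,0,0,0.1],
    [0,0,0.124,0,0,0,0.1],
    [0,0,0.124,0,0,0,0.1],
    [0,0,0.124,0,0,0,0.1],
  ],
)

```text
time: 7.03
ee_pos: [0.6118, -0.1009, 0.3721]
eef_rot: [[0.321, 0.947, 0.004], [0.947, -0.321, 0.006], [0.007, 0.002, -1.0]]
wrist_force: [0.8, 0.3, 0.2]
opening: 0.0412
```

>>> move_arm(
  motion=[
    [0,0,0.124,0,0,0,0.1],
    [0,0,0.124,0,0,0,0.1],
    [0,0,0.124,0,0,0,0.1],
    [0,0,0.124,0,0,0,0.1],
    [0,0,0.124,0,0,0,0.1],
  ],
)

```text
time: 7.45
ee_pos: [0.6088, -0.0885, 0.3737]
eef_rot: [[0.815, 0.58, 0.0], [0.58, -0.815, 0.01], [0.006, -0.008, -1.0]]
wrist_force: [-0.4, -0.0, 0.1]
opening: 0.0409
```

```bash
sed -i 's/D=np.c_\[np.cross(-n,-u),-n,-u\]/D=np.c_[np.cross(n,-u),n,-u]/' g.py; python3 g.py .08
```

```text
t 7.45 pos [ 0.6088 -0.0885  0.3737] -> [ 0.5139 -0.0657  0.2908] j [-9.5 23.1 86.9  0.6 70.1 44.9] f [-0.4 -0.   0.1] op 0.04085956002189265
delta now-axes cm [-6.46 -7.3   8.31] final-axes cm [-8.58 -8.58  4.12] rot [-0.6134 -0.1135  0.3443]
```

>>> move_arm(
  motion=[
    [-0.102,-0.019,0.057,-1.2,-1.3,0.8,0.1],
    [-0.102,-0.019,0.057,-1.2,-1.3,0.8,0.1],
    [-0.102,-0.019,0.057,-1.2,-1.3,0.8,0.1],
    [-0.102,-0.019,0.057,-1.2,-1.3,0.8,0.1],
    [-0.102,-0.019,0.057,-1.2,-1.3,0.8,0.1],
  ],
)

```text
time: 7.87
ee_pos: [0.5293, -0.0617, 0.3275]
eef_rot: [[0.948, 0.28, 0.151], [0.318, -0.83, -0.459], [-0.003, 0.483, -0.876]]
wrist_force: [-0.8, -0.5, -1.0]
opening: 0.0408
```

```bash
python3 g.py .08
```

```text
t 7.8667 pos [ 0.5293 -0.0617  0.3275] -> [ 0.5139 -0.0657  0.2908] j [ -0.8  17.1 106.5 -35.4  52.1  91.8] f [-0.8 -0.5 -1. ] op 0.04075926024936775
delta now-axes cm [-1.58 -1.87  3.16] final-axes cm [-1.59 -2.12  3.  ] rot [-0.1071 -0.0297  0.054 ]
```

>>> move_arm(
  motion=[
    [-0.1,-0.028,0.05,-1.4,-1.8,2.0,0.1],
    [0,0,0,0,0,0.5,0.1],
    [0,0,0,0,0,0,0.1],
  ],
)

```text
time: 8.12
ee_pos: [0.5131, -0.0573, 0.3013]
eef_rot: [[0.96, 0.237, 0.148], [0.28, -0.8, -0.53], [-0.007, 0.551, -0.835]]
wrist_force: [1.0, -0.4, 0.2]
opening: 0.041
```

```bash
python3 g.py .04; python3 -c "
from h import *
cv2.imwrite('pics/s5.png',manip.get_image('side')[:,:,::-1])
a=cv2.imread('pics/s5.png')[60:230,190:390];b=manip.get_image('top')[150:310,280:440,::-1]
cv2.imwrite('pics/s5c.png',cv2.resize(a,None,fx=3.5,fy=3.5));cv2.imwrite('pics/t5c.png',cv2.resize(b,None,fx=3.5,fy=3.5))"
```

```text
t 8.1167 pos [ 0.5131 -0.0573  0.3013] -> [ 0.5198 -0.0879  0.258 ] j [  0.9  18.  110.8 -43.4  50.8 102.7] f [ 1.  -0.4  0.2] op 0.04103009497439893
delta now-axes cm [-0.17  0.22  5.33] final-axes cm [-0.14  0.08  5.34] rot [-0.0281 -0.0061  0.022 ]
```

View pics/s5c.png

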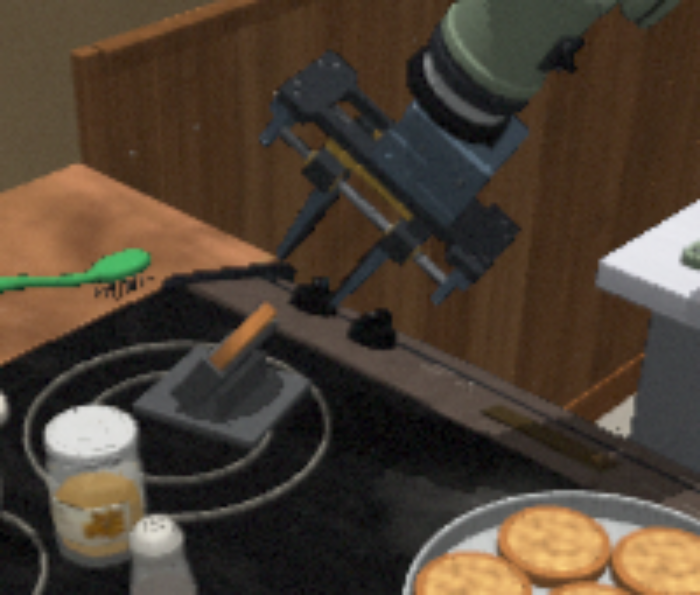

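The hand is lined up along the coaster's slope and above it, with the fingers at crop (300,230) and (350,280). I'll go in along the slope.

>>> move_arm(
  motion=[
    [-0.028,-0.006,0.02,-0.15,0.1,2,0.1],
    [0,0,0,0,0,1.8,0.1],
    [0,0,0,0,0,1.0,0.1],
    [0,0,0,0,0,0,0.1],
  ],
)

```text
time: 8.55
ee_pos: [0.5251, -0.0863, 0.2677]
eef_rot: [[0.966, 0.204, 0.161], [0.26, -0.793, -0.552], [0.015, 0.575, -0.818]]
wrist_force: [0.5, -0.5, -0.4]
opening: 0.0407
```

```bash
python3 g.py .0; python3 look.py w6
```

```text
t 8.55 pos [ 0.5251 -0.0863  0.2677] -> [ 0.5258 -0.1101  0.2253] j [ -2.   21.4 112.  -49.3  46.1 108.3] f [ 0.5 -0.5 -0.4] op 0.0407451954279341
delta now-axes cm [-0.61 -0.54  4.79] final-axes cm [-0.55 -0.54  4.8 ] rot [ 0.001  -0.0128 -0.008 ]
```

View pics/w6.png

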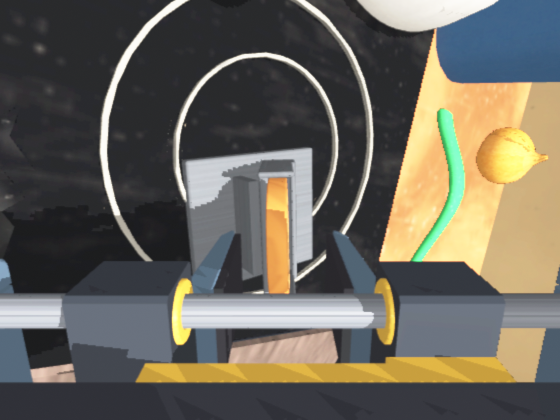

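The coaster's edge is at column 278 between the fingertips (235 and 335), almost centred; a small −y correction agrees with the computed −5 mm. I'll advance and close.

>>> move_arm(
  motion=[
    [0,-0.012,-0.008,-0.55,-0.5,0.8,0.1],
    [0,0,0,0,0,1.5,0.1],
    [0,0,0,0,0,1.5,0.1],
    [0,0,0,0,0,0.6,0.1],
    [0,0,0,0,0,0,0.1],
  ],
)

```text
time: 9.02
ee_pos: [0.5268, -0.1084, 0.231]
eef_rot: [[0.966, 0.208, 0.155], [0.259, -0.791, -0.555], [0.007, 0.576, -0.817]]
wrist_force: [1.0, 1.1, 0.5]
opening: 0.0408
```

```bash
python3 g.py .0
```

```text
t 9.0167 pos [ 0.5268 -0.1084  0.231 ] -> [ 0.5258 -0.1101  0.2253] j [ -4.5  24.7 113.7 -53.9  42.  112.1] f [1.  1.1 0.5] op 0.040752833152498065
delta now-axes cm [-0.15 -0.23  0.55] final-axes cm [-0.14 -0.23  0.55] rot [ 0.0025 -0.0059 -0.0037]
```

>>> move_arm(
  motion=[
    [0,0,0,-0.15,-0.2,0.5,0.1],
    [0,0,0,0,0,0.1,0.3],
    [0,0,0,0,0,0,1],
    [0,0,0,0,0,0,1],
    [0,0,0,0,0,0,1],
  ],
  squeeze=15,
)

```text
time: 9.43
ee_pos: [0.5259, -0.1099, 0.2261]
eef_rot: [[0.966, 0.207, 0.157], [0.26, -0.79, -0.555], [0.009, 0.577, -0.817]]
wrist_force: [-0.2, -0.1, -0.3]
opening: 0.0171
```

>>> move_arm(
  motion=[
    [0,0,0,0,0,0,1],
    [0,0,0,0,0,0,1],
    [0,0,0,0,0,0,1],
  ],
  squeeze=20,
)

```text
time: 9.68
ee_pos: [0.5262, -0.1104, 0.2275]
eef_rot: [[0.965, 0.208, 0.158], [0.261, -0.788, -0.558], [0.009, 0.58, -0.815]]
wrist_force: [-0.5, 0.1, -1.0]
opening: 0.0122
```

```bash
python3 g.py .0
```

```text
t 9.6833 pos [ 0.5262 -0.1104  0.2275] -> [ 0.5258 -0.1101  0.2253] j [ -4.7  24.9 114.1 -54.9  41.6 113. ] f [-0.5  0.1 -1. ] op 0.012158267533458122
delta now-axes cm [-0.04 -0.17  0.16] final-axes cm [-0.04 -0.17  0.16] rot [ 0.0069 -0.0084 -0.0033]
```

The opening is 12.2 mm, so the coaster is gripped. I'll draw it out along the slope.

>>> move_arm(
  motion=[
    [0,0,0,0,0,-1,1],
    [0,0,0,0,0,-2,1],
    [0,0,0,0,0,-2.5,1],
    [0,0,0,0,0,-3,1],
    [0,0,0,0,0,-3,1],
  ],
)

```text
time: 10.1
ee_pos: [0.5062, -0.045, 0.3206]
eef_rot: [[0.967, 0.211, 0.145], [0.256, -0.792, -0.555], [-0.002, 0.573, -0.819]]
wrist_force: [0.3, 0.3, 0.2]
opening: 0.0118
```

```bash
python3 look.py w7; python3 tin.py w1 >/dev/null; python3 - <<'E'
from h import *
im=cv2.imread('pics/t4.png');hsv=cv2.cvtColor(im,cv2.COLOR_BGR2HSV)
m=((hsv[...,0]<25)&(hsv[...,1]>110)&(hsv[...,2]>120)).astype(np.uint8)*255
roi=np.zeros_like(m);cv2.circle(roi,(227,251),50,255,-1);m&=roi
m2=cv2.erode(m,np.ones((3,3)),iterations=4)
n,l,st,ce=cv2.connectedComponentsWithStats(m2)
T=np.array([.584,.136])
for i in range(1,n):
    if st[i,4]>30:
        p=ray('top',*ce[i],0.016)[:2];d=p-T;print(ce[i].round(1),p.round(4),np.hypot(*d).round(4),np.degrees(np.arctan2(d[1],d[0])).round(1))
E
```

```text
[234.  218.1] [0.6642 0.1191] 0.082 -11.9
[203.4 227.3] [0.641  0.1958] 0.0826 46.4
[257.5 237.3] [0.6148 0.0592] 0.0827 -68.1
[226.5 249.7] [0.5843 0.1364] 0.0005 56.7
[253.7 269.6] [0.5346 0.068 ] 0.084 -126.0
[225.2 284.1] [0.4997 0.1379] 0.0844 178.7
```

View pics/w7.png

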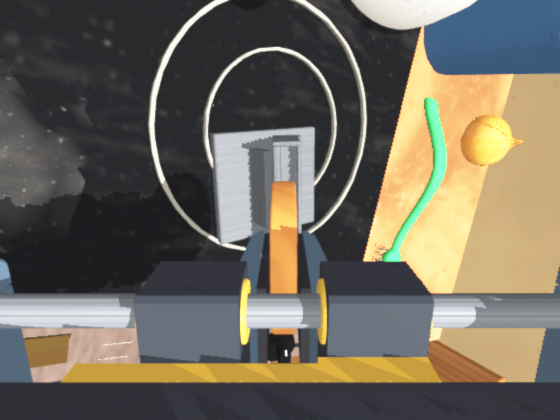

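The coaster is held and clear of the stand: its edge shows at columns 270–298 and the cradle is empty. The opening in the ring runs from A at 46° to the stray at 179°, so its centre is at about 112.5°. Next I'll swing over to it.

```bash
cat > p.py <<'E'
import sys
from h import *
from scipy.spatial.transform import Rotation as Ro
# p.py phi lift fwd rad : placing pose
phi=np.radians(float(sys.argv[1]));lift=float(sys.argv[2]);fwd=float(sys.argv[3]);rad=float(sys.argv[4])
s=manip.state();R=np.array(s['eef_rot']);p=np.array(s['ee_pos'])
a=np.radians(112.5);rh=np.array([np.cos(a),np.sin(a),0]);h=np.array([np.sin(a),-np.cos(a),0]);z=np.array([0,0,1.])
e=-h*np.cos(phi)+z*np.sin(phi);n=h*np.sin(phi)+z*np.cos(phi)
C=np.array([.5835,.137,0])+rad*rh+fwd*h+z*(.005+.04*np.sin(phi)+.006*np.cos(phi)+lift)
D=np.c_[np.cross(n,-e),n,-e];P=C+.2046*e
rv=Ro.from_matrix(R.T@D).as_rotvec()
print('t',round(s['time'],2),'pos',p.round(4),'->',P.round(4),'j',np.round(s['joint_pos'],1),'f',np.round(s['wrist_force'],1),'op',round(s['opening'],4))
print('coaster now',(p+R[:,2]*.2046).round(4),'target',C.round(4))
print('delta now-axes cm',(R.T@(P-p)*100).round(2),'final-axes',(D.T@(P-p)*100).round(2),'rot',rv.round(4),np.linalg.norm(rv).round(3))
E
python3 p.py 48 .12 .015 .0825
```

```text
t 10.15 pos [ 0.5069 -0.043   0.3255] -> [0.4393 0.1666 0.3108] j [  3.   16.  109.9 -43.6  54.5 104.5] f [1.  1.2 1.6] op 0.0121
coaster now [ 0.5385 -0.1563  0.158 ] target [0.5658 0.219  0.1587]
delta now-axes cm [ -1.13 -18.83 -11.44] final-axes [21.95  0.33  2.28] rot [-0.0841  1.0568 -1.3352] 1.705
```

>>> move_arm(
  motion=[
    [-0.006,0.073,-0.093,0.3,-1.2,-1.2,1],
    [-0.006,0.073,-0.093,0.3,-1.2,-1.2,1],
    [-0.006,0.073,-0.093,0.4,-1.2,-1.0,1],
    [-0.006,0.073,-0.093,0.6,-1.2,-1.0,1],
    [-0.006,0.073,-0.093,0.8,-1.2,-0.8,1],
  ],
)

```text
time: 10.57
ee_pos: [0.4886, 0.0442, 0.3384]
eef_rot: [[0.639, 0.593, 0.491], [0.769, -0.524, -0.367], [0.039, 0.612, -0.79]]
wrist_force: [0.3, -0.6, -0.4]
opening: 0.0119
```

```bash
python3 p.py 48 .12 .015 .0825
```

```text
t 10.57 pos [0.4886 0.0442 0.3384] -> [0.4393 0.1666 0.3108] j [ 11.6  10.6 116.  -49.5  37.1  88.4] f [ 0.3 -0.6 -0.4] op 0.0119
coaster now [ 0.589  -0.0309  0.1767] target [0.5658 0.219  0.1587]
delta now-axes cm [  6.15 -11.02  -4.73] final-axes [13.19 -1.75  2.14] rot [-0.0455  0.6689 -0.8561] 1.087
```

>>> move_arm(
  motion=[
    [-0.005,0.073,-0.093,0.8,-1.0,-0.5,1],
    [-0.005,0.073,-0.093,1.0,-1.0,-0.4,1],
    [-0.005,0.073,-0.093,1.2,-0.9,-0.2,1],
    [-0.005,0.073,-0.093,1.3,-0.8,0,1],
    [-0.005,0.073,-0.093,1.4,-0.5,0,1],
  ],
)

```text
time: 10.98
ee_pos: [0.4723, 0.1213, 0.3246]
eef_rot: [[0.069, 0.755, 0.652], [0.997, -0.074, -0.02], [0.033, 0.652, -0.758]]
wrist_force: [0.3, -0.3, -1.4]
opening: 0.0118
```

```bash
python3 p.py 48 .12 .015 .0825
```

```text
t 10.98 pos [0.4723 0.1213 0.3246] -> [0.4393 0.1666 0.3108] j [ 16.5   9.4 121.1 -49.6  15.6  65.5] f [ 0.3 -0.3 -1.4] op 0.0118
coaster now [0.6057 0.1172 0.1695] target [0.5658 0.219  0.1587]
delta now-axes cm [ 4.24 -3.72 -1.19] final-axes [ 5.45 -1.9   0.15] rot [-0.0146  0.2806 -0.3685] 0.463
```

```bash
cat > kin.py <<'E'
import numpy as np
from scipy.optimize import least_squares
# pos, ztool, j2, j3, j4,j5
D=[([.24318,.52086,.40393],[0,-.0016,-1],18.351,89.706,0,72.04),
([.6003,-.2055,.3684],[.016,-.007,-1],24.8,84.9,.1,69.4),
([.6088,-.0885,.3737],[0,.01,-1],23.1,86.9,.6,70.1),
([.5293,-.0617,.3275],[.151,-.459,-.876],17.1,106.5,-35.4,52.1),
([.5131,-.0573,.3013],[.148,-.53,-.835],18,110.8,-43.4,50.8),
([.5251,-.0863,.2677],[.161,-.552,-.818],21.4,112,-49.3,46.1),
([.5268,-.1084,.231],[.155,-.555,-.817],24.7,113.7,-53.9,42),
([.5262,-.1104,.2275],[.158,-.558,-.815],24.9,114.1,-54.9,41.6),
([.4886,.0442,.3384],[.491,-.367,-.79],10.6,116,-49.5,37.1),
([.4723,.1213,.3246],[.652,-.02,-.758],9.4,121.1,-49.6,15.6)]
def f(q,full=False):
    a0,z0,L1,L2,de,d6=q;o=[]
    for p,z,j2,j3,_,_ in D:
        w=np.array(p)-d6*np.array(z);r=np.hypot(w[0],w[1]);A=np.radians(j2);B=np.radians(j2+j3)+de
        o+=[a0+L1*np.sin(A)+L2*np.sin(B)-r,z0+L1*np.cos(A)+L2*np.cos(B)-w[2]]
    return np.array(o)
best=least_squares(f,[0.05,.3,.4,.4,0,.1],bounds=([-.2,-.2,.1,.1,-2,0.02],[.3,.8,.9,.9,2,.3]))
q=best.x
if __name__=='__main__':
    print(q.round(4),np.abs(best.fun).max())
    a=np.radians(112.5);h=np.array([np.sin(a),-np.cos(a),0]);rh=np.array([np.cos(a),np.sin(a),0])
    def test(P,zt):
        w=P-q[5]*zt
        g=least_squares(lambda j:[q[0]+q[2]*np.sin(j[0])+q[3]*np.sin(j[0]+j[1]+q[4])-np.hypot(w[0],w[1]),q[1]+q[2]*np.cos(j[0])+q[3]*np.cos(j[0]+j[1]+q[4])-w[2]],[.3,2.])
        j=np.degrees(g.x);el=np.degrees(j[0]*0+0)
        # forearm approach axis: at j5=0 tool elevation = j2+j3 (from up); tool angle from up:
        j1=np.arctan2(w[1],w[0]);s=np.radians(j.sum());fa=np.array([np.sin(s)*np.cos(j1),np.sin(s)*np.sin(j1),np.cos(s)])
        return j.round(1),'j5',np.degrees(np.arccos(fa@zt)).round(1),'res',np.abs(g.fun).max().round(4),'sgn',np.degrees(np.arccos(zt[2])).round(1)-j.sum().round(1)
    for D0 in D: print(D0[4],D0[5],test(np.array(D0[0]),np.array(D0[1])/np.linalg.norm(D0[1])))
    for phi in(42,48,55,60,65):
      for lift in(.12,0):
        ph=np.radians(phi);e=-h*np.cos(ph)+np.array([0,0,np.sin(ph)])
        C=np.array([.5835,.137,.005+.04*np.sin(ph)+.006*np.cos(ph)+lift])+.0825*rh+.015*h
        print(phi,lift,test(C+.2046*e,-e))
E
python3 kin.py
```

```text
[-5.000e-04  1.404e-01  5.917e-01  4.180e-01  5.880e-02  1.452e-01] 0.00031711758843766535
0 72.04 (array([18.4, 89.7]), 'j5', np.float64(72.0), 'res', np.float64(0.0), 'sgn', np.float64(71.80000000000001))
0.1 69.4 (array([24.8, 84.9]), 'j5', np.float64(69.3), 'res', np.float64(0.0), 'sgn', np.float64(69.3))
0.6 70.1 (array([23.1, 86.9]), 'j5', np.float64(70.1), 'res', np.float64(0.0), 'sgn', np.float64(69.4))
-35.4 52.1 (array([ 17.1, 106.5]), 'j5', np.float64(52.7), 'res', np.float64(0.0), 'sgn', np.float64(27.5))
-43.4 50.8 (array([ 18. , 110.8]), 'j5', np.float64(51.5), 'res', np.float64(0.0), 'sgn', np.float64(17.799999999999983))
-49.3 46.1 (array([ 21.4, 112. ]), 'j5', np.float64(46.8), 'res', np.float64(0.0), 'sgn', np.float64(11.5))
-53.9 42 (array([ 24.7, 113.7]), 'j5', np.float64(42.8), 'res', np.float64(0.0), 'sgn', np.float64(6.400000000000006))
-54.9 41.6 (array([ 24.9, 114.1]), 'j5', np.float64(42.3), 'res', np.float64(0.0), 'sgn', np.float64(5.599999999999994))
-49.5 37.1 (array([ 10.6, 116. ]), 'j5', np.float64(38.0), 'res', np.float64(0.0), 'sgn', np.float64(15.599
[... 564 characters left out ...]
 'sgn', np.float64(-17.5))
55 0.12 (array([  9.1, 119. ]), 'j5', np.float64(16.9), 'res', np.float64(0.0), 'sgn', np.float64(16.900000000000006))
55 0 (array([ 20.4, 127.6]), 'j5', np.float64(3.2), 'res', np.float64(0.0), 'sgn', np.float64(-3.0))
60 0.12 (array([ 10. , 114.6]), 'j5', np.float64(25.4), 'res', np.float64(0.0), 'sgn', np.float64(25.400000000000006))
60 0 (array([ 20.2, 123.3]), 'j5', np.float64(6.6), 'res', np.float64(0.0), 'sgn', np.float64(6.5))
65 0.12 (array([ 11.4, 110.2]), 'j5', np.float64(33.4), 'res', np.float64(0.0), 'sgn', np.float64(33.400000000000006))
65 0 (array([ 20.5, 119. ]), 'j5', np.float64(15.5), 'res', np.float64(0.0), 'sgn', np.float64(15.400000000000006))
```

```bash
cat >> kin.py <<'E'
    print('---')
    for az in(0,-15,-30,-45,-67):
     hh=np.array([np.cos(np.radians(az)),np.sin(np.radians(az)),0])
     for phi in(40,45,50,55):
      for lift in(.12,0):
        ph=np.radians(phi);e=-hh*np.cos(ph)+np.array([0,0,np.sin(ph)])
        C=np.array([.5835,.137,.005+.04*np.sin(ph)+.006*np.cos(ph)+lift])+.0825*rh+.012*hh
        r=test(C+.2046*e,-e);print(az,phi,lift,r[0],r[2])
E
python3 kin.py | sed -n '/---/,$p'; python3 -c "
from h import *
print('mill top',ray('top',173,170,.15),'mill base?',ray('top',188,185,0.0))"
```

```text
---
0 40 0.12 [ 11.8 129.1] 27.0
0 40 0 [ 27.1 136.3] 37.5
0 45 0.12 [ 10.7 125.3] 23.7
0 45 0 [ 24.4 133. ] 28.5
0 50 0.12 [ 10.2 121.3] 23.7
0 50 0 [ 22.5 129.4] 21.2
0 55 0.12 [ 10.4 117.3] 26.8
0 55 0 [ 21.4 125.7] 17.0
-15 40 0.12 [ 15.5 123.4] 41.0
-15 40 0 [ 28.9 129.9] 41.6
-15 45 0.12 [ 14.1 120.2] 38.5
-15 45 0 [ 26.4 127.4] 35.6
-15 50 0.12 [ 13.3 117. ] 37.6
-15 50 0 [ 24.6 124.6] 31.0
-15 55 0.12 [ 13.1 113.6] 38.5
-15 55 0 [ 23.3 121.6] 28.2
-30 40 0.12 [ 20.  115.8] 53.8
-30 40 0 [ 31.6 121.7] 48.9
-30 45 0.12 [ 18.4 113.5] 51.6
-30 45 0 [ 29.3 120.1] 44.7
-30 50 0.12 [ 17.3 111.1] 50.3
-30 50 0 [ 27.4 118.2] 41.4
-30 55 0.12 [ 16.6 108.5] 49.9
-30 55 0 [ 26.  116.1] 39.1
-45 40 0.12 [ 24.8 107.2] 65.6
-45 40 0 [ 34.9 112.6] 58.0
-45 45 0.12 [ 23.  105.7] 63.5
-45 45 0 [ 32.6 111.8] 54.7
-45 50 0.12 [ 21.6 104.1] 61.8
-45 50 0 [ 30.7 110.8] 51.7
-45 55 0.12 [ 20.5 102.4] 60.7
-45 55 0 [ 29.  109.7] 49.4
-67 40 0.12 [31.9 93.7] 81.8
-67 40 0 [40.3 98.8] 72.6
-67 45 0.12 [29.8 93.3] 79.4
-67 45 0 [37.9 99.1] 69.4
-67 50 0.12 [28. 93.] 77.2
-67 50 0 [35.8 99.4] 66.3
-67 55 0.12 [26.3 92.6] 75.1
-67 55 0 [33.8 99.6] 63.4
mill top [0.75219714 0.24179028 0.15      ] mill base? [0.75537657 0.24292174 0.        ]
```

The fitted arm model shows the wrist would go singular at 48°. So I'll place at a 62° slope with heading 12°, and let the lower finger ease the coaster down.

```bash
sed -i 's/h=np.array(\[np.sin(a),-np.cos(a),0\])/az=np.radians(float(sys.argv[5]));h=np.array([np.cos(az),np.sin(az),0])/' p.py; python3 p.py 62 .12 .021 .0825 12; python3 - <<'E'
import sys;sys.argv=['x']
from kin import *
rh=np.array([np.cos(np.radians(112.5)),np.sin(np.radians(112.5)),0])
for az in(5,12):
  hh=np.array([np.cos(np.radians(az)),np.sin(np.radians(az)),0])
  for phi in(60,62):
    for lift in(.12,.06,0):
      ph=np.radians(phi);e=-hh*np.cos(ph)+np.array([0,0,np.sin(ph)]);P=np.array([.5835,.137,.005+.04*np.sin(ph)+.006*np.cos(ph)+lift])+.0825*rh+.021*hh+.2046*e
      w=P+q[5]*e
      g=least_squares(lambda j:[q[0]+q[2]*np.sin(j[0])+q[3]*np.sin(j[0]+j[1]+q[4])-np.hypot(w[0],w[1]),q[1]+q[2]*np.cos(j[0])+q[3]*np.cos(j[0]+j[1]+q[4])-w[2]],[.3,2.])
      s=g.x.sum();j1=np.arctan2(w[1],w[0]);R=np.array([np.cos(j1),np.sin(j1),0]);L=np.array([-np.sin(j1),np.cos(j1),0]);Z=np.array([0,0,1.])
      fa=np.sin(s)*R+np.cos(s)*Z;dn=np.cos(s)*R-np.sin(s)*Z
      print(az,phi,lift,np.degrees(g.x).round(1),'j4',np.degrees(np.arctan2(-e@L,-e@dn)).round(1),'j5',np.degrees(np.arccos(-e@fa)).round(1))
E
```

```text
t 10.98 pos [0.4723 0.1213 0.3246] -> [0.4785 0.1976 0.3438] j [ 16.5   9.4 121.1 -49.6  15.6  65.5] f [ 0.3 -0.3 -1.4] op 0.0118
coaster now [0.6057 0.1172 0.1695] target [0.5725 0.2176 0.1631]
delta now-axes cm [ 7.72  1.16 -1.2 ] final-axes [ 7.34  2.84 -0.66] rot [ 0.2248  0.1302 -0.2494] 0.36
5 60 0.12 [ 11.2 113. ] j4 -22.1 j5 29.4
5 60 0.06 [ 15.7 117.7] j4 -30.7 j5 21.2
5 60 0 [ 21.1 121.6] j4 -49.9 j5 13.9
5 62 0.12 [ 11.7 111.3] j4 -18.6 j5 32.0
5 62 0.06 [ 15.9 116. ] j4 -24.9 j5 23.7
5 62 0 [ 21.1 120. ] j4 -38.4 j5 15.8
12 60 0.12 [ 10.8 113.6] j4 -13.7 j5 26.8
12 60 0.06 [ 15.3 118.3] j4 -20.2 j5 18.0
12 60 0 [ 20.7 122.3] j4 -39.2 j5 9.7
12 62 0.12 [ 11.2 111.9] j4 -11.3 j5 29.9
12 62 0.06 [ 15.6 116.6] j4 -15.8 j5 21.1
12 62 0 [ 20.8 120.6] j4 -27.0 j5 12.4
```

>>> move_arm(
  motion=[
    [0.056,0.032,-0.062,1.9,0.4,-0.3,1],
    [0.056,0.032,-0.062,1.9,0.5,-0.2,1],
    [0.056,0.032,-0.062,1.8,0.6,-0.2,1],
    [0.056,0.032,-0.062,1.7,0.6,-0.2,1],
    [0,0,0,0,0,0,1],
  ],
)

```text
time: 11.4
ee_pos: [0.4784, 0.1805, 0.3411]
eef_rot: [[-0.152, 0.853, 0.499], [0.988, 0.131, 0.077], [0.0, 0.504, -0.863]]
wrist_force: [0.6, 0.8, -0.2]
opening: 0.012
```

```bash
python3 p.py 62 .06 .021 .0825 12
```

```text
t 11.4 pos [0.4784 0.1805 0.3411] -> [0.4785 0.1976 0.2838] j [ 21.1  10.7 113.6 -13.9  26.7  23.3] f [ 0.6  0.8 -0.2] op 0.012
coaster now [0.5804 0.1962 0.1644] target [0.5725 0.2176 0.1031]
delta now-axes cm [ 1.69 -2.66  5.08] final-axes [ 1.67 -2.37  5.23] rot [ 0.04    0.0277 -0.0496] 0.069
```

>>> move_arm(
  motion=[
    [0.02,0.014,-0.025,0.9,-1.0,1.8,1],
    [0.02,0.014,-0.025,0.8,-0.9,1.7,1],
    [0,0,0,0,-0.6,1.4,1],
    [0,0,0,0,0,0,1],
  ],
)

```text
time: 11.73
ee_pos: [0.4763, 0.1992, 0.2866]
eef_rot: [[-0.208, 0.862, 0.462], [0.978, 0.182, 0.101], [0.003, 0.473, -0.881]]
wrist_force: [-0.3, -0.9, -1.7]
opening: 0.0119
```

```bash
python3 p.py 62 .02 .021 .0825 12; python3 -c "
from h import *
cv2.imwrite('pics/s8.png',manip.get_image('side')[:,:,::-1])
a=cv2.imread('pics/s8.png')[130:310,270:470]
cv2.imwrite('pics/s8c.png',cv2.resize(a,None,fx=3.3,fy=3.3))"; python3 look.py w8
```

```text
t 11.73 pos [0.4763 0.1992 0.2866] -> [0.4785 0.1976 0.2438] j [ 22.8  15.2 116.7 -14.   20.8  22.8] f [-0.3 -0.9 -1.7] op 0.0119
coaster now [0.5709 0.2199 0.1063] target [0.5725 0.2176 0.0631]
delta now-axes cm [-0.22 -1.86  3.85] final-axes [-0.2  -1.85  3.86] rot [ 0.0042 -0.0026 -0.0013] 0.005
```

View pics/s8c.png

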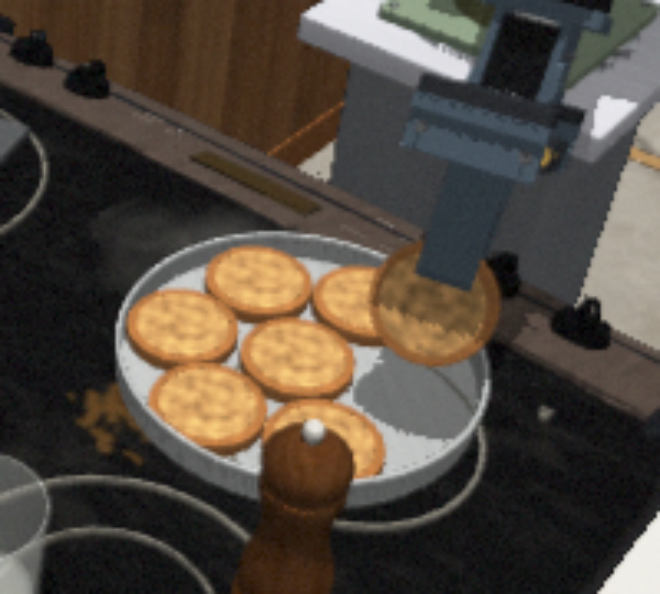

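View pics/w8.png

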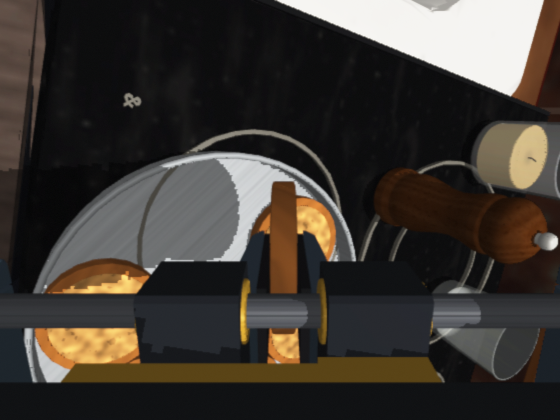

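The side crop shows the coaster held over the opening at (435,300), with its shadow on the free floor at (415,385). I'll lower it in.

>>> move_arm(
  motion=[
    [0,0,0,-0.2,-0.6,1.3,1],
    [0,0,0,0,-0.6,1.3,1],
    [0,0,0,0,-0.6,1.2,1],
    [0,0,0,0,0,0,1],
  ],
)

```text
time: 12.17
ee_pos: [0.4813, 0.1979, 0.2518]
eef_rot: [[-0.205, 0.854, 0.477], [0.979, 0.176, 0.106], [0.007, 0.489, -0.872]]
wrist_force: [-0.1, -0.6, -1.4]
opening: 0.0117
```

```bash
python3 p.py 62 .0 .021 .0825 12
```

```text
t 12.17 pos [0.4813 0.1979 0.2518] -> [0.4785 0.1976 0.2238] j [ 22.4  18.4 119.  -19.5  14.6  28.4] f [-0.1 -0.6 -1.4] op 0.0117
coaster now [0.579  0.2196 0.0733] target [0.5725 0.2176 0.0431]
delta now-axes cm [ 0.01 -1.61  2.31] final-axes [ 0.03 -1.56  2.34] rot [ 0.0222 -0.0046 -0.0053] 0.023
```

>>> move_arm(
  motion=[
    [0.02,0,0,0,-0.8,0.9,1],
    [0,0,0,0,-0.5,0.7,1],
    [0,0,0,0,-0.2,0.4,1],
    [0,0,0,0,0,0,1],
  ],
)

```text
time: 12.5
ee_pos: [0.4786, 0.197, 0.2296]
eef_rot: [[-0.204, 0.862, 0.465], [0.979, 0.175, 0.104], [0.008, 0.476, -0.879]]
wrist_force: [-0.1, -0.0, -1.0]
opening: 0.0115
```

```bash
python3 p.py 62 .0 .021 .0825 12
```

```text
t 12.5 pos [0.4786 0.197  0.2296] -> [0.4785 0.1976 0.2238] j [ 22.4  20.2 120.4 -22.7  12.2  31.8] f [-0.1 -0.  -1. ] op 0.0115
coaster now [0.5737 0.2183 0.0497] target [0.5725 0.2176 0.0431]
delta now-axes cm [ 0.05 -0.27  0.51] final-axes [ 0.06 -0.27  0.52] rot [ 0.0075 -0.0049 -0.0077] 0.012
```

>>> move_arm(
  motion=[
    [0.007,0,0,0,-0.3,0.5,1],
    [0,0,0,0,-0.05,0.15,1],
    [0,0,0,0,0,0,1],
  ],
)

```text
time: 12.75
ee_pos: [0.4796, 0.1975, 0.2237]
eef_rot: [[-0.204, 0.863, 0.462], [0.979, 0.175, 0.104], [0.009, 0.474, -0.881]]
wrist_force: [0.0, -0.4, -0.2]
opening: 0.0117
```

```bash
python3 p.py 62 .0 .021 .0825 12; python3 -c "
from h import *
cv2.imwrite('pics/s9.png',manip.get_image('side')[:,:,::-1])
a=cv2.imread('pics/s9.png')[130:310,270:470]
cv2.imwrite('pics/s9c.png',cv2.resize(a,None,fx=3.3,fy=3.3))"
```

```text
t 12.75 pos [0.4796 0.1975 0.2237] -> [0.4785 0.1976 0.2238] j [ 22.4  20.9 120.6 -23.5  11.5  32.7] f [ 0.  -0.4 -0.2] op 0.0117
coaster now [0.5741 0.2188 0.0435] target [0.5725 0.2176 0.0431]
delta now-axes cm [ 0.04 -0.09 -0.05] final-axes [ 0.04 -0.09 -0.05] rot [ 0.0048 -0.006  -0.0083] 0.011
```

View pics/s9c.png

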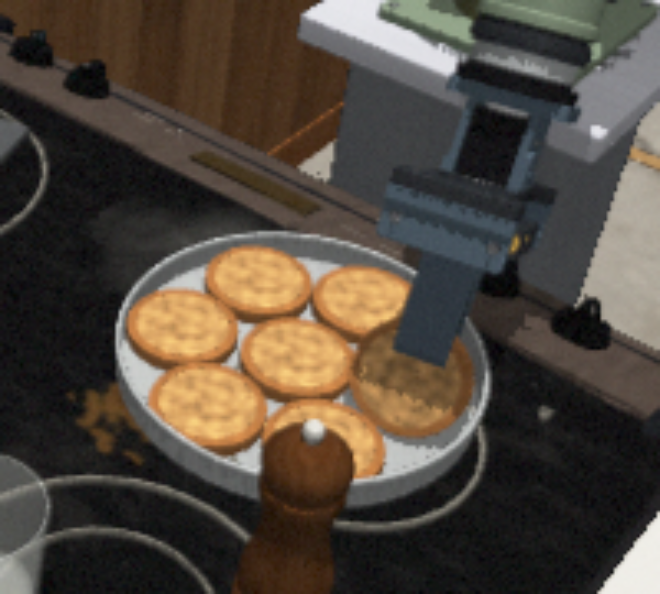

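The coaster stands in the opening with its lower edge about 1 mm off the floor, clear of its neighbours. I'll open so that it leans onto the lower finger.

>>> move_arm(
  motion=[
    [0,0,0,0,0,0,0.5],
    [0,0,0,0,0,0,0.3],
    [0,0,0,0,0,0,0.1],
    [0,0,0,0,0,0,-0.1],
    [0,0,0,0,0,0,-0.1],
  ],
)

```text
time: 13.22
ee_pos: [0.4797, 0.1975, 0.2245]
eef_rot: [[-0.203, 0.863, 0.463], [0.979, 0.175, 0.104], [0.009, 0.475, -0.88]]
wrist_force: [-0.0, -0.5, -0.6]
opening: 0.0423
```

```bash
python3 p.py 62 .0 .021 .0825 12; python3 -c "
from h import *
cv2.imwrite('pics/s10.png',manip.get_image('side')[:,:,::-1])
a=cv2.imread('pics/s10.png')[130:310,270:470]
cv2.imwrite('pics/s10c.png',cv2.resize(a,None,fx=3.3,fy=3.3))"; python3 look.py w10
```

```text
t 13.22 pos [0.4797 0.1975 0.2245] -> [0.4785 0.1976 0.2238] j [ 22.4  20.8 120.5 -23.4  11.6  32.6] f [-0.  -0.5 -0.6] op 0.0423
coaster now [0.5745 0.2189 0.0444] target [0.5725 0.2176 0.0431]
delta now-axes cm [ 0.03 -0.14  0.01] final-axes [ 0.03 -0.14  0.01] rot [ 0.0058 -0.006  -0.0084] 0.012
```

View pics/s10c.png

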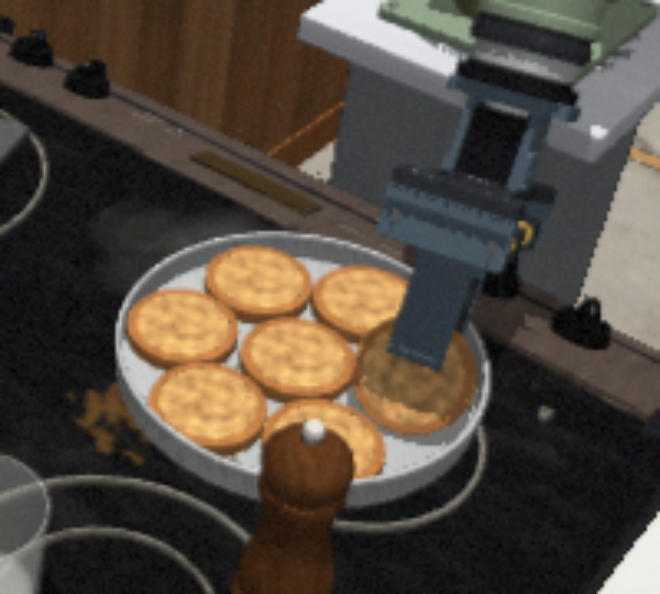

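View pics/w10.png

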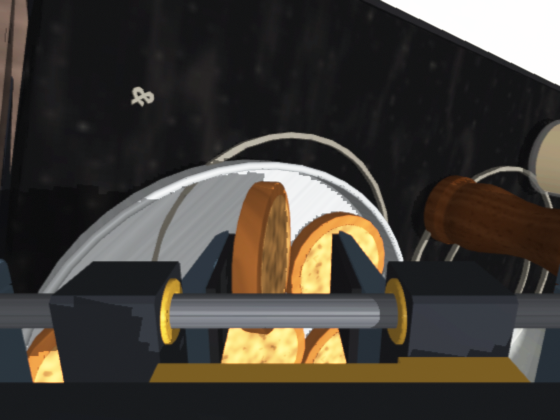

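The coaster leans on the lower finger (left in the wrist view, edge at columns 235–290). I'll open further to ease it down, then draw the finger out along the slope.

>>> move_arm(
  motion=[
    [0,0,0,0,0,0,-0.3],
    [0,0,0,0,0,0,-0.5],
    [0,0,0,0,0,0,-0.6],
    [0,0,0,0,0,0,-0.6],
  ],
)

```text
time: 13.65
ee_pos: [0.4796, 0.1975, 0.2244]
eef_rot: [[-0.203, 0.863, 0.463], [0.979, 0.175, 0.104], [0.009, 0.474, -0.88]]
wrist_force: [0.5, 0.5, 0.0]
opening: 0.0724
```

```bash
python3 p.py 62 .0 .021 .0825 12;python3 look.py w11
```

```text
t 13.65 pos [0.4796 0.1975 0.2244] -> [0.4785 0.1976 0.2238] j [ 22.4  20.8 120.6 -23.4  11.6  32.6] f [0.5 0.5 0. ] op 0.0724
coaster now [0.5743 0.2188 0.0443] target [0.5725 0.2176 0.0431]
delta now-axes cm [ 0.03 -0.12  0.  ] final-axes [ 0.04 -0.12  0.  ] rot [ 0.0054 -0.0059 -0.0084] 0.012
```

View pics/w11.png

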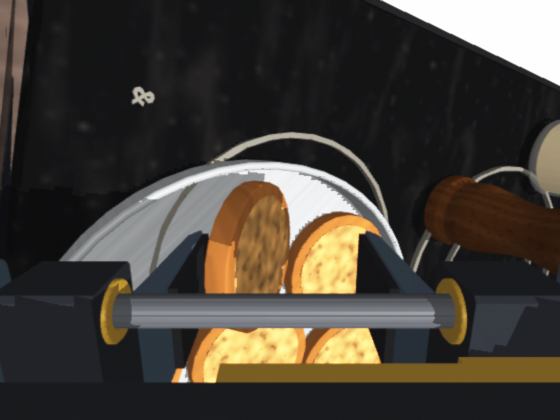

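It leans further and its lower edge stays put. I'll draw back along the fingers.

>>> move_arm(
  motion=[
    [0,0,0,0,0,-1.0,-0.6],
    [0,0,0,0,0,-1.5,-0.6],
    [0,0,0,0,0,-2,-0.6],
    [0,0,0,0,0,-2.5,-0.6],
  ],
)

```text
time: 14.03
ee_pos: [0.4469, 0.19, 0.2834]
eef_rot: [[-0.203, 0.867, 0.454], [0.979, 0.177, 0.101], [0.007, 0.465, -0.885]]
wrist_force: [0.1, 0.0, -0.3]
opening: 0.0729
```

```bash
python3 p.py 62 .0 .021 .0825 12;python3 look.py w12; python3 -c "
from h import *
cv2.imwrite('pics/s12.png',manip.get_image('side')[:,:,::-1])
a=cv2.imread('pics/s12.png')[130:310,270:470]
cv2.imwrite('pics/s12c.png',cv2.resize(a,None,fx=3.3,fy=3.3))"
```

```text
t 14.03 pos [0.4469 0.19   0.2834] -> [0.4785 0.1976 0.2238] j [ 23.1  13.1 120.4 -14.6  19.8  24.1] f [ 0.1  0.  -0.3] op 0.0729
coaster now [0.5399 0.2106 0.1023] target [0.5725 0.2176 0.0431]
delta now-axes cm [0.06 0.1  6.79] final-axes [0.09 0.07 6.79] rot [-0.0045 -0.0043 -0.0077] 0.01
```

View pics/s12c.png

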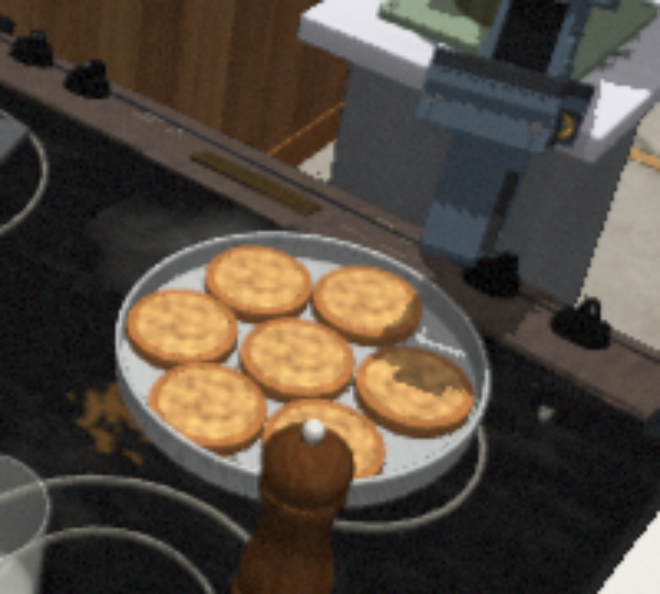

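View pics/w12.png

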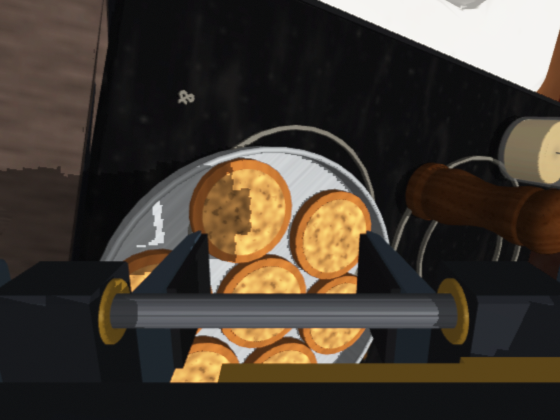

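The coaster has dropped into the opening. The wrist view shows it larger than its neighbours, so it may still be tilted or falling. I'll back off and look again.

>>> move_arm(
  motion=[
    [0,0,0,0,0,-3,-0.6],
    [0,0,0,0,0,-3,-0.6],
    [0,0,0,-3,0,-3,-0.6],
    [0,0,0,-4,0,0,-0.6],
    [0,0,0,-4,0,0,-0.6],
  ],
)

```text
time: 14.55
ee_pos: [0.428, 0.0777, 0.3661]
eef_rot: [[-0.217, 0.86, 0.461], [0.976, 0.188, 0.109], [0.007, 0.474, -0.881]]
wrist_force: [1.0, -0.2, -0.6]
opening: 0.0732
```

```bash
python3 p.py 62 .0 .021 .0825 12;python3 look.py w13; python3 -c "
from h import *
cv2.imwrite('pics/s13.png',manip.get_image('side')[:,:,::-1])
a=cv2.imread('pics/s13.png')[190:300,290:430]
cv2.imwrite('pics/s13c.png',cv2.resize(a,None,fx=5,fy=5,interpolation=cv2.INTER_CUBIC))
cv2.imwrite('pics/t13.png',manip.get_image('top')[:,:,::-1])
cv2.imwrite('pics/t13c.png',cv2.resize(cv2.imread('pics/t13.png')[180:320,150:310],None,fx=4,fy=4))"
```

```text
t 14.55 pos [0.428  0.0777 0.3661] -> [0.4785 0.1976 0.2238] j [  7.9   2.2 119.    5.   30.7  -8.2] f [ 1.  -0.2 -0.6] op 0.0732
coaster now [0.5223 0.1    0.1859] target [0.5725 0.2176 0.0431]
delta now-axes cm [10.5  -0.14 16.17] final-axes [10.68 -0.12 16.06] rot [ 0.0046 -0.0107  0.0052] 0.013
```

View pics/s13c.png

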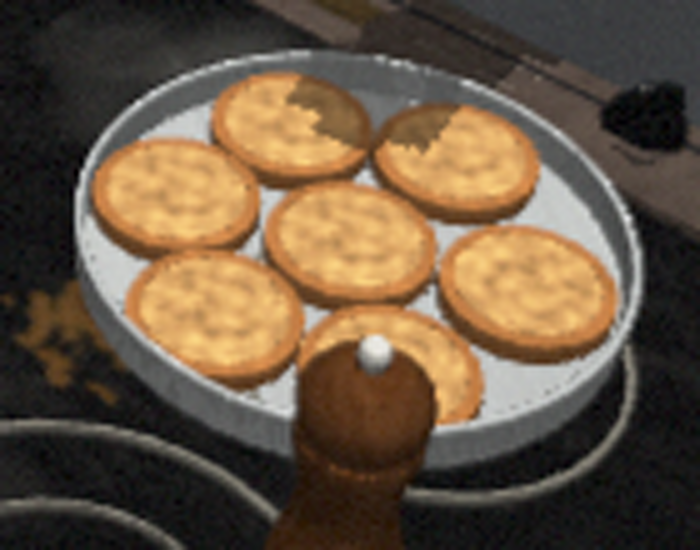

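View pics/t13c.png

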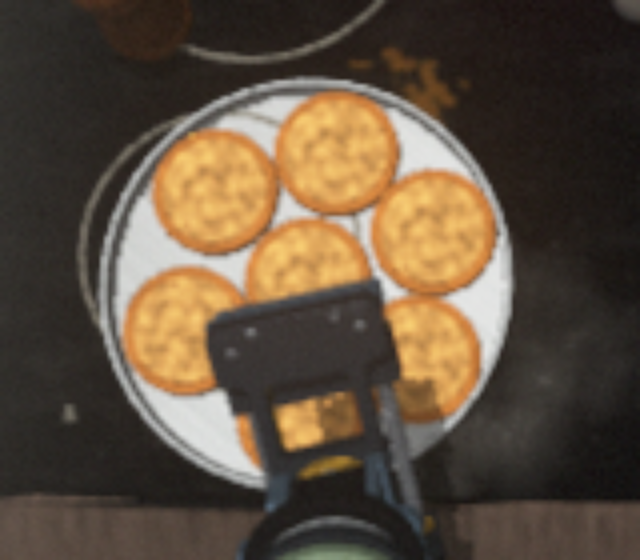

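View pics/w13.png

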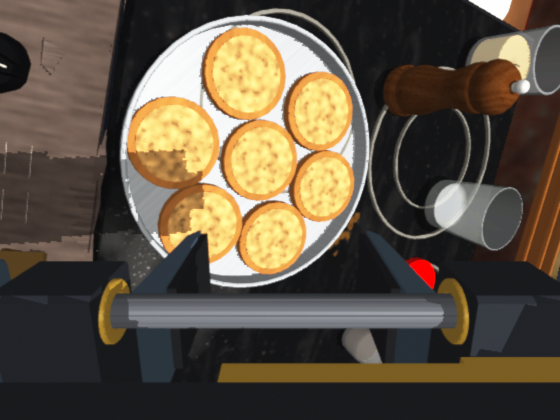

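All seven now look flat in one layer: the new one is at side (525,290), top crop (187,330) and wrist (245,72). I'll clear the arm away and check its size and height numerically.

>>> move_arm(
  motion=[
    [0,0,0,-4,0,-2,-0.6],
    [0,0,0,-4,0,-2,-0.6],
    [0,0,0,-4,0,0,-0.6],
    [0,0,0,-3,0,0,-0.6],
    [0,0,0,0,0,0,-0.6],
  ],
)

```text
time: 15.12
ee_pos: [0.4444, -0.0687, 0.395]
eef_rot: [[-0.22, 0.864, 0.453], [0.975, 0.191, 0.109], [0.008, 0.466, -0.885]]
wrist_force: [0.8, -0.1, 0.0]
opening: 0.0731
```

```bash
python3 - <<'E'
from h import *
ims={n:manip.get_image(n)[:,:,::-1].copy() for n in('top','side')}
for n in ims: cv2.imwrite(f'pics/{n}14.png',ims[n])
def rect(im,n,z=.016):
    x0,y0,S=.42,-.02,2000;W=[(x0,y0),(x0+.32,y0),(x0+.32,y0+.32),(x0,y0+.32)]
    src=np.float32([proj(n,[a,b,z])for a,b in W]);dst=np.float32([[(a-x0)*S,(b-y0)*S]for a,b in W])
    r=cv2.warpPerspective(im,cv2.getPerspectiveTransform(src,dst),(640,640),flags=cv2.INTER_CUBIC)
    return r
for n in ims:
    r=rect(ims[n],n);cv2.imwrite(f'pics/{n}14r.png',cv2.resize(r,(520,520)))
    hsv=cv2.cvtColor(r,cv2.COLOR_BGR2HSV)
    cork=((hsv[...,0]<28)&(hsv[...,1]>90)&(hsv[...,2]>90)).astype(np.uint8)*255
    roi=np.zeros_like(cork);cv2.circle(roi,(int(.1635*2000),int(.157*2000)),248,255,-1);cork&=roi
    dt=cv2.distanceTransform(cv2.morphologyEx(cork,cv2.MORPH_CLOSE,np.ones((9,9))),cv2.DIST_L2,5)
    k,l,st,ce=cv2.connectedComponentsWithStats((dt>45).astype(np.uint8))
    T=np.array([.5835,.137])
    for i in range(1,k):
        p=ce[i]/2000+[.42,-.02];d=p-T;print(n,p.round(4),'R',(dt[l==i].max()/2).round(1),'r',np.hypot(*d).round(4),'az',np.degrees(np.arctan2(d[1],d[0])).round(1))
E
```

```text
top [0.6144 0.0584] R 38.4 r 0.0844 az -68.5
top [0.5353 0.0676] R 38.3 r 0.0845 az -124.8
top [0.665  0.1196] R 38.4 r 0.0834 az -12.1
top [0.5842 0.1363] R 38.4 r 0.001 az -42.3
top [0.4998 0.1385] R 38.3 r 0.0838 az 179.0
top [0.6413 0.1958] R 38.7 r 0.0824 az 45.5
top [0.554  0.2107] R 38.4 r 0.0794 az 111.8
side [0.6184 0.0632] R 39.2 r 0.0816 az -64.7
side [0.5397 0.0723] R 39.5 r 0.0782 az -124.1
side [0.6628 0.1226] R 36.6 r 0.0806 az -10.3
side [0.5884 0.1405] R 39.4 r 0.006 az 36.0
side [0.504  0.1422] R 39.5 r 0.0797 az 176.3
side [0.558  0.2143] R 39.1 r 0.0814 az 108.2
```

```bash
python3 -c "
import cv2,numpy as np
cv2.imwrite('pics/c14.png',np.hstack([cv2.resize(cv2.imread('pics/%s14r.png'%n),(400,400)) for n in('top','side')]))
"; python3 p.py 62 0 .021 .0825 12|head -1
```

```text
t 15.22 pos [ 0.4432 -0.0658  0.3941] -> [0.4785 0.1976 0.2238] j [-14.    2.4 114.2  19.7  40.3 -39.2] f [0.2 0.9 1. ] op 0.0733
```

View pics/c14.png

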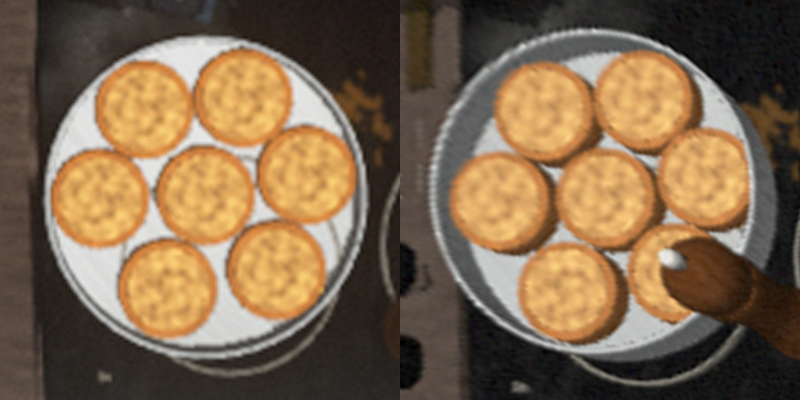

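The rectified top view shows seven equal discs, each with its centre less than 85 mm from the tin's centre. The top-to-side offset of the new coaster, (+4.0, +3.6) mm, matches the others' at about (+4.2, +4) mm, so it lies at the same height and flat. I'll hand in.

```bash
python3 -c "
from plant import manip
print(manip.sign_off())"
```

```text
the job is handed in; nothing more can be done
None
```

All seven coasters now lie in the tin in one layer, and I handed the job in at about 15 s of the 64 s allowed. I pushed the stray along the ring with closed fingers until it met its neighbour. Then I drew the seventh coaster out of the stand along its slope, stood it tilted in the opening, and let it down on the lower finger.

**Last checks:**
- **Position:** in the top view, all seven are the same size and their centres are within 85 mm of the tin's centre (limit 90 mm).
- **Height:** for the six that can be compared, the top and side views differ by the same 4 mm or so, which is camera calibration error. The new coaster therefore lies at the same height as its neighbours. One coaster was partly hidden behind the mill in the side view, so only the top view measured it.
- **Other objects:** the arm was clear of everything. I did not go near the shaker, the mill, the jar or the red disc, and I did not measure their positions again at the end.

Earlier, my first planned tilt of 48° would have brought the wrist close to singular, so I used 62° instead. The top and wrist cameras disagreed by 2–4 mm along y; I used the average, and nothing failed.

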